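# Gauge the plate gap of a test cell

## Task

Lift the yellow guard off the test cell and hang it astride the bar of the parking rail. Then take the tapered feeler gauge out of its wooden block by the blue handle and slide its blade, upright, down into the gap between the two brass plates until it drags snugly: both plates just begin to give on their springs, by a millimetre or two each, never more than three. Finish still gripping the gauge and holding it motionless at that depth, with the other things on the worktop left alone.

Things in the scene. Friction and masses are not known exactly. Their poses are not given: they have to be found in the camera images.
- cell: Test cell, fixed: grey base 150 x 74 x 16 mm (x -71 to +79) with two upright brass plates, 50 mm wide (y), 8 mm thick, tops 105 mm above the worktop. Brackets and B's carriage (screw on the +x side) reach 52 mm height. Origin: on the worktop under plate A's inner face; x across the gap from plate A to plate B, y along the plates, z up. Gap differs each time, open at top and ends.
- edge_a (a point): Point in the plane of plate A's inner face, mid-width, at the height of its top edge (105 mm). Both inner top edges have a 45 degree bevel, 5 mm deep, as lead-in to the gap.
- edge_b (a point): The same on plate B; its distance from edge_a is the gap width (5 to 7 mm). The gap goes down to 16 mm above the worktop.
- plate_a (a joint): How far plate A has been pushed back from its stop, away from the gap, m (0 at rest, at most 0.005). A spring presses it to the stop: 3 N, plus 3 N per mm of give.
- plate_b (a joint): The same for plate B, away from the gap the other way. Same spring. When the blade has pushed both plates back by 1 mm, pushing it on takes some 5 to 8 N.
- guard: Yellow guard, 70 g, an upside-down U 40 (x, outside) x 44 mm (y): crown 4 mm thick, two 4 mm legs reaching 40 mm below the crown's underside, 32 mm apart inside. Grip fin on top 12 (x) x 36 mm (y), from 4 to 36 mm above the crown's underside. Origin: centre of the crown's underside; z up. Starts astride the plates, crown on their tops, legs either side, y along the plates.
- rail: Parking rail, fixed: a square 14 x 14 mm aluminium bar, 144 mm long along y, on two posts 12 mm wide at y = -65 and +65 mm. Origin on the worktop under the bar's middle.
- rail_top (a point): Middle of the bar's top face, 115 mm above the worktop; axes as the rail (y along the bar).
- block: Light wooden storage block 56 (x) x 66 (y) x 88 mm high, fixed, with a slot from above in which the gauge stands. Origin: centre of its underside.
- gauge: Tapered feeler gauge, about 60 g: steel blade 80 mm long, 18 mm wide (y), its thickness (x) growing evenly, both faces alike, from 2.5 mm at the tip to 12.5 mm at the handle (1 mm per 8 mm); lines every 10 mm. Blue handle above: 16 (x) x 32 (y) x 40 mm high. Origin: centre of the tip; z up to the handle. Starts upright in the block's slot, tip 8 mm above the worktop.
- handle (a point): Grip point in the middle of the gauge's blue handle, 102 mm above the tip, 22 mm above the handle's lower end.
- vial_0: Bystander: glass vial, white cap, pale contents, 23 mm across, 52 tall. Origin: centre of its underside.
- vial_1: Bystander: glass vial, white cap, amber contents, 23 mm across, 56 tall. Origin: centre of its underside.
- vial_2: Bystander: glass vial, white cap, blue contents, 23 mm across, 52 tall. Origin: centre of its underside.
- petri_0: Bystander: covered glass dish, 61 mm across, 16 tall. Origin: centre of its underside.
- amber_jar: Bystander: amber jar with black lid, 56 mm across, 75 tall. Origin: centre of its underside.
- pipette_bulb: Bystander: cream rubber bulb, 41 mm across, 52 tall. Origin: centre of its underside.
Things that resemble listed ones, but are neither listed nor needed, are in the scene too. There is more than one size of the gauge; the job needs the larger.

How it is judged:
On the way:
1. the guard hangs astride the rail's bar, let go (x of guard in the frame of rail_top between -0.012 and 0.012 m and y of guard in the frame of rail_top between -0.045 and 0.045 m and z of guard in the frame of rail_top between -0.004 and 0.007 m and angle between guard's own z axis and vertical below 0.3 rad and contact force between guard and rail above 0.2 N and contact force between guard and the fingers below 0.05 N and linear speed of guard below 0.02 m/s), for 0.2 s.
At the end, for the whole second after the job is handed in: Guard rests astride the bar, let go: crown on it, within 12 mm across, 45 mm along, tilt under 0.3 rad. Gauge held (over 2 N) at rest, tilt under 0.15 rad, tip 15 to 75 mm below the plates' tops, within 18 mm of mid-width, both plates pushed back 0.25 to 3 mm (all of step 1 and value of joint plate_a between 0.00025 and 0.003 m and value of joint plate_b between 0.00025 and 0.003 m and z of gauge in the frame of cell between 0.03 and 0.09 m and y of gauge in the frame of cell between -0.018 and 0.018 m and angle between gauge's own z axis and vertical below 0.15 rad and contact force between gauge and cell above 0.5 N and contact force between the fingers and gauge above 2 N and linear speed of gauge below 0.01 m/s); the arm keeps its last pose, push and grip.
It fails at once if a plate is forced back by more than 4 mm (value of joint any of plate_a, plate_b above 0.004 m).
It fails at once if a bystander is moved by more than 20 mm (distance of any of vial_0, vial_1, vial_2, petri_0, amber_jar, pipette_bulb from where it was at the start of the episode above 0.02 m).
It also fails if it takes over 70 s, if anything falls off the work surface, if the arm or the gripper's body presses on something with over 40 N, if the wrist force passes 120 N, or if a joint passes its speed limit or range.

## Robot

A 6-joint arm with a two-finger parallel gripper is mounted at the origin on a cart in front of the work surface, level with it; the furniture and walls round the work are solid. World frame = base frame: x ahead of the robot, y to its left, z up, the work surface at z = 0. Lengths are in m, angles in rad, forces in N, time in s.
With the tool pointing down it reaches from about 0.425 to 0.925 m from the base axis. Payload 12.5 kg.
Tool frame: the origin (TCP) lies midway between the tips of the shut fingers; the grasp point (between the pads) lies 19 mm behind it; z points along the fingers, x is the direction in which the jaws open and shut, and the axes are right-handed (so a half turn about z gives the same grasp; the last joint's range is limited). The gripper opens to 85 mm and grips with 20 to 120 N. Pads are 22 mm wide; open, the fingers measure 114 mm over their backs; the gripper's body (76 mm by 85 mm) begins 54 mm behind the grasp point. The pads swing forward as they close: fully open they stand 13 mm farther back than shut.
Start: joints at [1.159, 0.491, 1.559, -0, 1.092, -0.106], TCP at [0.188, 0.596, 0.231] pointing down, gripper open.
Joint ranges: [-3.1, 3.1], [-0.84, 2.19], [0.05, 2.79], [-1.13, 4.28], [0.06, 2.93], [-2.69, 2.69]. Speed limits (rad/s): [2.22, 2.22, 2.79, 3.14, 3.14, 3.14].

## Interface

Orientations are given as a rotation vector (axis times angle).
In Python, from workcell import * gives the robot as it stands.
- The arm moves only by the tool arm_command, never from a script. Its argument "moves" is a list that holds one entry, the list of rows, each a list of 7 numbers: the turn, a rotation vector about the tool's x, y, z scaled (see below), then the shift along the tool's x, y, z scaled (see below), then the finger opening in mm, from 0 to 85.4. A call has exactly 10 rows; each row shifts and turns the commanded pose from where the row before left it, along the tool's axes as they then stand; what a row does not reach is not made up. The controller multiplies each number of a shift by 0.025 m and each number of a turn by 8 degrees. A row lasts 1/10 s, in which the tool goes at most 50 mm and 8.59 degrees, less where a joint would pass 70% of its speed; a pose out of reach is approached as far as the arm can. A call with a number of a shift or a turn outside -1 to 1 is refused whole. A call with a gripper value outside its range is refused whole. The fingers move at their own pace and stop on an object; "grip_force" is the grip in N (left out, the last holds). Time passes only in rows, so rows that do not move let the fingers close, or fill a call up. It gives the time, the measured TCP pose, the force and the opening at its end, in the units of the state.
- get_state(): the state, without advancing time (a new reading comes with each control period).
- grab_frame(name): name is "scene" or "side" or "wrist"; returns the picture (480x640x3 uint8, blue, green, red); there is no depth.
- camera_model(name): a dict with "intrinsics" (3x3 intrinsics, pixels), "camera_from_world" (4x4, takes a point from world to camera coordinates). Camera axes: x right, y down, z forward; pixel columns grow to the right and rows downward; lengths in m; the calibration is good to about 2 mm. A picture is of the moment at which its call begins: read the wrist's pose just before it. camera_model takes no time and is no camera call; for the wrist camera it gives the pose at the moment of the call.
- sign_off(): hands the job in, once; it reports no verdict.
The state is a dict: "time": time; "joint_pos": joint angles; "qvel": joint speeds; "tau": joint torques, N m; "eef_pos": TCP position; "ee_rot": TCP orientation; "wrist_force": force on the tool from outside, world axes, zero at the start; "wrist_torque": the same for the moment, N m; "opening": opening from 0.0 (shut) to 1.0 (fully open).
Only numpy, scipy, OpenCV 4.12 (cv2) and the standard library are available. Lean on these libraries where they do the work, as an engineer would, in place of code of your own. Each camera call takes 0.05 s, during which the arm holds its last target.

## Working session

There is one attempt and no reset: what is moved stays moved. The work goes in short steps, Python scripts to look and compute and a tool call to move; the robot and the scene stay as the last step left them, time stands still between calls to the robot, and variables do not carry over. Pictures are saved under pics/ and viewed, and the job is handed in when it is done.

Besides the shell and the picture viewer there is one more tool, called after ">>>" as a command line: name --argument value ..., lists and objects as JSON in quotes. arm_command: Moves the arm, as the interface text tells. Its arguments: {"type":"object","properties":{"moves":{"type":"array"},"grip_force":{"type":"number"}},"required":["moves"]}

```bash
ls; mkdir -p pics
python3 - <<'E'
from workcell import *
import cv2
s=get_state();print(s)
for n in("scene","side","wrist"):
    m=camera_model(n);print(n,m)
    cv2.imwrite(f"pics/{n}0.png",grab_frame(n))
E
```

```text
pics
{'time': 0.0, 'joint_pos': array([ 1.15942110e+00,  4.91569597e-01,  1.55948480e+00,  1.31160946e-06,
        1.09170734e+00, -1.05634519e-01]), 'qvel': array([-0.00021044, -0.00121184, -0.00071574,  0.00134833,  0.00070497,
        0.00028198]), 'tau': array([ 2.31318672e-04, -6.18418980e+01, -2.61607021e+01, -1.06702562e-04,
        3.86057189e-03,  2.16348172e-05]), 'eef_pos': array([0.18802525, 0.59579068, 0.23070933]), 'ee_rot': array([ 2.53333348e+00,  1.85691580e+00, -1.58795485e-03]), 'wrist_force': array([-0.71493123, -0.18690362,  0.36127008]), 'wrist_torque': array([-0.02574798,  0.01756762, -0.00879716]), 'opening': 1.000350615322875}
scene {'intrinsics': array([[466.93654549,   0.        , 321.66209444],
       [  0.        , 466.93654549, 235.42095999],
       [  0.        ,   0.        ,   1.        ]]), 'camera_from_world': array([[ 0.43468479, -0.90058064, -0.00191124, -0.21302088],
       [-0.34515323, -0.16463477, -0.92399385,  0.28211995],
       [ 0.83181632,  0.40230574, -0.38240254,  0.94336651],
       [ 0.        ,  0.        ,  0.        ,  1.        ]]
[... 283 characters left out ...]
.32479805, -0.71738974,  0.37575508],
       [ 0.63585101,  0.33218178, -0.69666976,  0.82005815],
       [ 0.        ,  0.        ,  0.        ,  1.        ]])}
wrist {'intrinsics': array([[356.4809921 ,   0.        , 317.26685541],
       [  0.        , 356.4809921 , 237.11986064],
       [  0.        ,   0.        ,   1.        ]]), 'camera_from_world': array([[ 3.01280688e-01,  9.53535131e-01, -8.37313129e-04,
        -6.25339474e-01],
       [ 9.13093059e-01, -2.88249291e-01,  2.88398011e-01,
        -3.61185709e-02],
       [ 2.74756280e-01, -8.76532959e-02, -9.57510254e-01,
         3.79187525e-01],
       [ 0.00000000e+00,  0.00000000e+00,  0.00000000e+00,
         1.00000000e+00]])}
```

View pics/scene0.png

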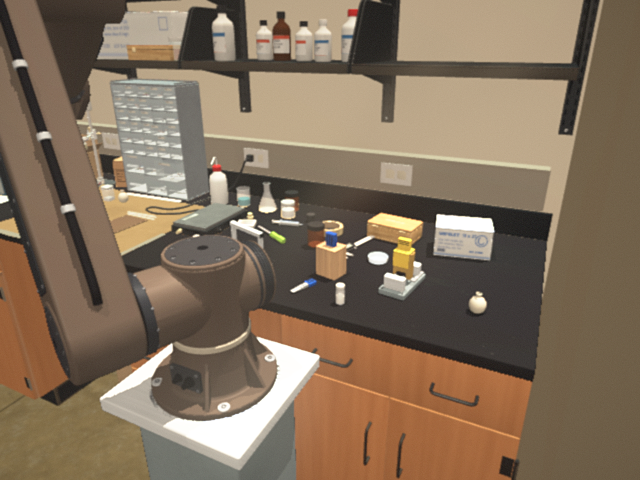

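View pics/side0.png

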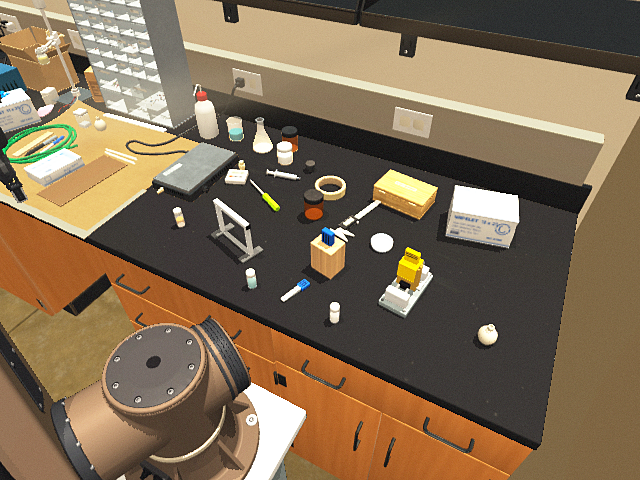

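View pics/wrist0.png

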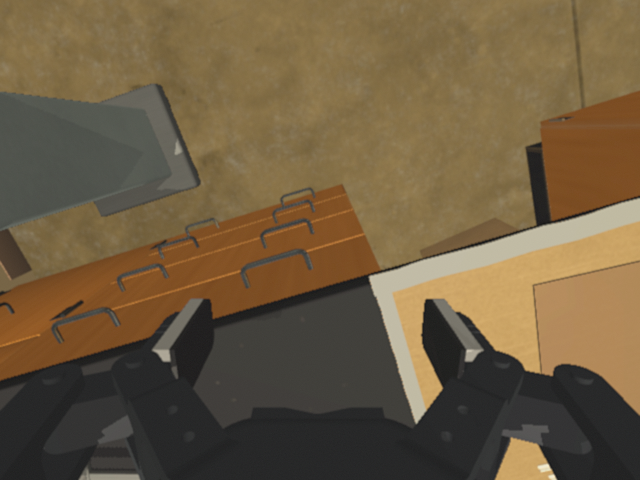

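The side view (640x480) shows:
- **Rail:** about (235,228).
- **Block with blue handle:** (327,250), handle at (328,236).
- **Cell with yellow guard:** (406,283), guard at (410,268).
- **Loose blue-handled gauge:** lying at (296,290). It is smaller, so it is probably the decoy.

I'll enlarge these areas to check.

Run:
```python
import cv2
im=cv2.imread("pics/side0.png")
cv2.imwrite("pics/c1.png",cv2.resize(im[190:320,270:450],None,fx=4.4,fy=4.4,interpolation=cv2.INTER_CUBIC))
cv2.imwrite("pics/c2.png",cv2.resize(im[180:300,160:320],None,fx=5,fy=5,interpolation=cv2.INTER_CUBIC))
```

```text
(no output)
```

View pics/c1.png

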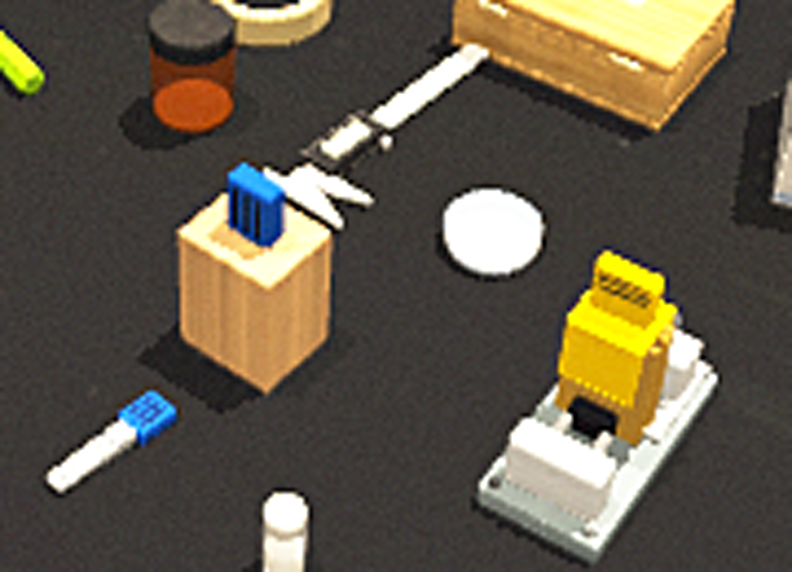

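View pics/c2.png

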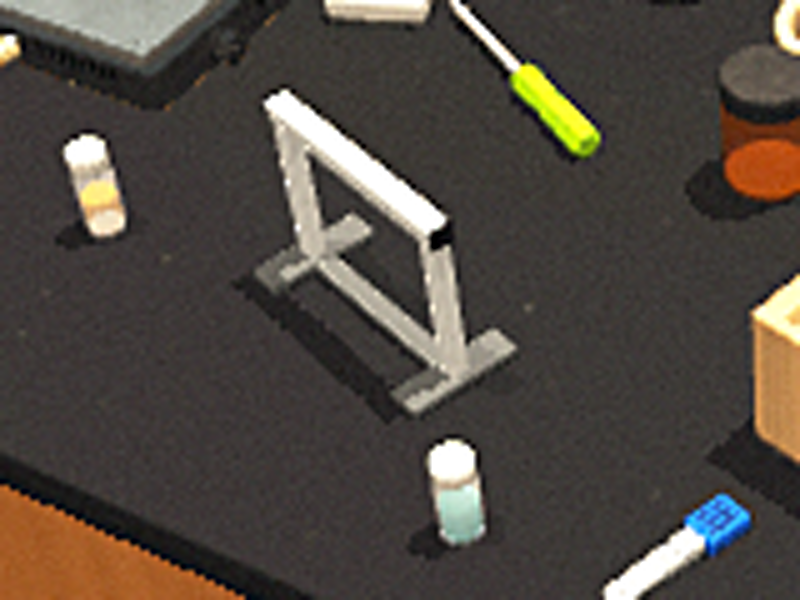

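```bash
cat > h.py <<'E'
import numpy as np, cv2
from workcell import *
def ray(m,px,z):
    K=np.array(m["intrinsics"]);T=np.array(m["camera_from_world"]);R,t=T[:3,:3],T[:3,3]
    c=-R.T@t; d=R.T@np.linalg.inv(K)@np.array([px[0],px[1],1.])
    return c+d*(z-c[2])/d[2]
def tri(obs):  # list of (model,px)
    A=np.zeros((3,3));b=np.zeros(3)
    for m,px in obs:
        K=np.array(m["intrinsics"]);T=np.array(m["camera_from_world"]);R,t=T[:3,:3],T[:3,3]
        c=-R.T@t; d=R.T@np.linalg.inv(K)@np.array([px[0],px[1],1.]);d/=np.linalg.norm(d)
        P=np.eye(3)-np.outer(d,d);A+=P;b+=P@c
    return np.linalg.solve(A,b)
def proj(m,p):
    T=np.array(m["camera_from_world"]);q=T[:3,:3]@np.array(p)+T[:3,3];q=np.array(m["intrinsics"])@q;return q[:2]/q[2]
E
python3 - <<'E'
from h import *
m=camera_model("side")
def c1(x,y,z): return ray(m,(x/4.4+270,y/4.4+190),z).round(4)
def c2(x,y,z): return ray(m,(x/5+160,y/5+180),z).round(4)
print("fin top corners",c1(597,257,.141),c1(607,252,.141),c1(664,282,.141),c1(650,292,.141))
print("base",c1(480,495,.016),c1(595,555,.016),c1(718,372,.016))
print("handle",c1(230,172,.130),c1(283,190,.13),c1(270,198,.13),c1(245,165,.13))
print("block top",c1(180,235,.088),c1(265,288,.088),c1(330,232,.088))
print("rail",c2(268,105,.115),c2(287,92,.115),c2(452,225,.115),c2(430,235,.115))
for n,p in dict(vial=(335,305),petri=(382,243),vial1=(251,270),vial2=(179,210),amber=(314,200),bulb=(487,335)).items(): print(n,ray(m,p,.05).round(3))
E
```

```text
fin top corners [ 0.5244 -0.2103  0.141 ] [ 0.5302 -0.2136  0.141 ] [ 0.5233 -0.2465  0.141 ] [ 0.5133 -0.2425  0.141 ]
base [ 0.4493 -0.1889  0.016 ] [ 0.4408 -0.2572  0.016 ] [ 0.5942 -0.2757  0.016 ]
handle [ 0.5039 -0.008   0.13  ] [ 0.5046 -0.0401  0.13  ] [ 0.4957 -0.0367  0.13  ] [ 0.5128 -0.0127  0.13  ]
block top [0.4852 0.0136 0.088 ] [ 0.4708 -0.047   0.088 ] [ 0.5265 -0.0595  0.088 ]
rail [0.4813 0.3031 0.115 ] [0.4947 0.3009 0.115 ] [0.4485 0.1639 0.115 ] [0.4373 0.1694 0.115 ]
vial [ 0.37  -0.111  0.05 ]
petri [ 0.606 -0.129  0.05 ]
vial1 [0.37  0.117 0.05 ]
vial2 [0.463 0.424 0.05 ]
amber [0.679 0.11  0.05 ]
bulb [ 0.45  -0.433  0.05 ]
```

>>> arm_command --moves '[[[0,0,0.286,0,1,0,85],[0,0,0.286,0,1,0,85],[0,0,0.286,0,1,0,85],[0,0,0.286,0,1,0,85],[0,0,0.286,0,1,0,85],[0,0,0.286,0,1,0,85],[0,0,0.286,0,1,0,85],[0,0,0.286,0,1,0,85],[0,0,0.286,0,1,0,85],[0,0,0.286,0,1,0,85]]]'

```text
time: 1.15
eef_pos: [0.4086, 0.4794, 0.231]
ee_rot: [2.853, 1.315, -0.001]
wrist_force: [0.6, -0.2, -0.2]
opening: 0.998
```

>>> arm_command --moves '[[[0,0,0.286,0,1,0,85],[0,0,0.286,0,1,0,85],[0,0,0.286,0,1,0,85],[0,0,0.286,0,1,0,85],[0,0,0.286,0,1,0,85],[0,0,0.286,0,1,0,85],[0,0,0.286,0,1,0,85],[0,0,0.286,0,1,0,85],[0,0,0.286,0,1,0,85],[0,0,0.286,0,1,0,85]]]'

```text
time: 2.15
eef_pos: [0.5655, 0.287, 0.231]
ee_rot: [-3.057, -0.723, 0.001]
wrist_force: [0.1, 0.4, -0.2]
opening: 0.992
```

Run:
```python
from h import *
s=get_state();print(s["time"],s["eef_pos"],s["ee_rot"])
m=camera_model("wrist");print(np.linalg.inv(m["camera_from_world"]).round(3))
cv2.imwrite("pics/w1.png",grab_frame("wrist"))
np.save("w1.npy",m,allow_pickle=True)
```

```text
2.15 [0.56554666 0.28702988 0.23103384] [-3.05715427e+00 -7.23439446e-01  6.39284487e-04]
[[ 0.894  0.429  0.129  0.532]
 [ 0.448 -0.856 -0.258  0.354]
 [-0.001  0.288 -0.958  0.373]
 [ 0.     0.     0.     1.   ]]
```

View pics/w1.png

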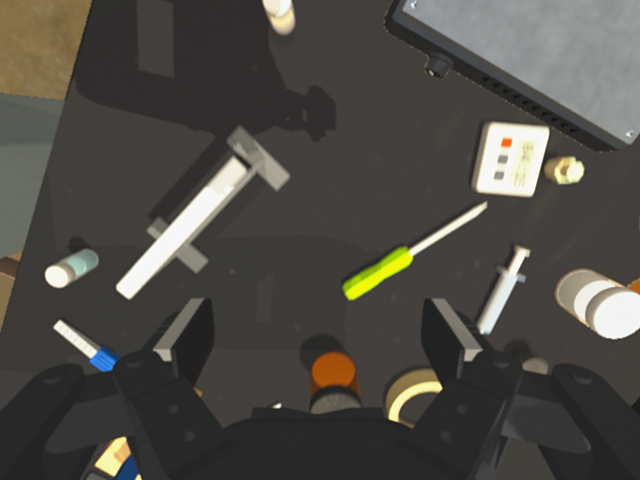

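The wrist view shows the rail's bright bar from (125,292) to (240,162). The small loose gauge at (85,345) is not the one needed.

Run:
```python
from h import *
m=np.load("w1.npy",allow_pickle=True).item()
im=cv2.imread("pics/w1.png");g=im.min(axis=2)
roi=np.zeros_like(g);roi[140:310,100:270]=1
for th in(170,190,205):
    mk=((g>th)&(roi>0)).astype(np.uint8)
    c=max(cv2.findContours(mk,0,2)[0],key=cv2.contourArea);r=cv2.minAreaRect(c);print(th,r)
    P=np.array([ray(m,p,.115)for p in cv2.boxPoints(r)]);print(P.round(4),P.mean(0).round(4), [np.linalg.norm(P[i]-P[i-1]).round(4) for i in range(4)])
o=im[130:310,90:290];cv2.imwrite("pics/c3.png",cv2.resize(o,None,fx=3.3,fy=3.3))
```

```text
170 ((180.64520263671875, 228.58154296875), (21.931562423706055, 175.49288940429688), 43.36342239379883)
[[0.4398 0.1767 0.115 ]
 [0.4867 0.3103 0.115 ]
 [0.501  0.3056 0.115 ]
 [0.4551 0.1697 0.115 ]] [0.4706 0.2406 0.115 ] [np.float64(0.0168), np.float64(0.1416), np.float64(0.0151), np.float64(0.1434)]
190 ((180.5585479736328, 228.87319946289062), (21.048248291015625, 174.76893615722656), 43.21009063720703)
[[0.4404 0.1765 0.115 ]
 [0.4867 0.3098 0.115 ]
 [0.5005 0.3053 0.115 ]
 [0.4551 0.1699 0.115 ]] [0.4707 0.2404 0.115 ] [np.float64(0.0162), np.float64(0.1411), np.float64(0.0144), np.float64(0.1429)]
205 ((180.504150390625, 228.8748779296875), (20.447601318359375, 173.5926055908203), 43.090843200683594)
[[0.4408 0.1768 0.115 ]
 [0.4866 0.3093 0.115 ]
 [0.5    0.305  0.115 ]
 [0.4552 0.1704 0.115 ]] [0.4707 0.2404 0.115 ] [np.float64(0.0157), np.float64(0.1402), np.float64(0.014), np.float64(0.1419)]
```

View pics/c3.png

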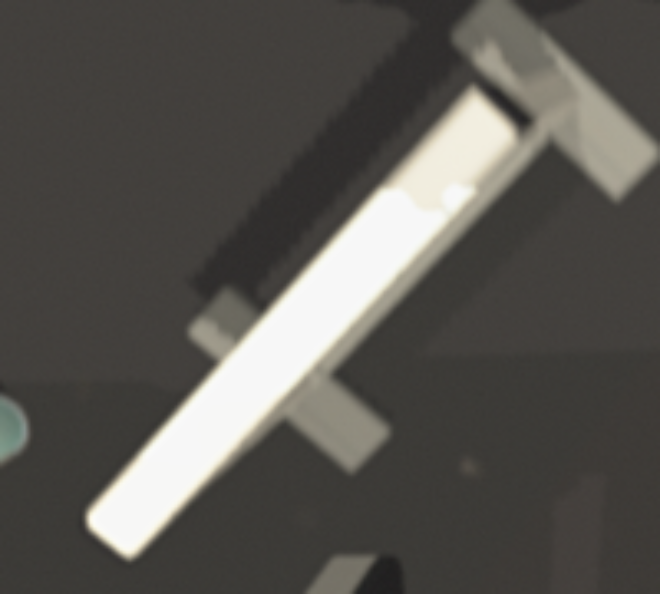

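Run:
```python
from h import *
m=np.load("w1.npy",allow_pickle=True).item();s=camera_model("side");sc=camera_model("scene")
# end mid points: wrist
for zt in [(.4707,.2404,.115)]:
    for p in [(.4477,.1735,.115),(.4935,.3075,.115),(.468,.2375,.115)]: print(proj(s,p).round(1),proj(sc,p).round(1),proj(m,p).round(1))
im=cv2.imread("pics/side0.png");g=im.min(axis=2)
print("side pts",[ray(s,p,.115).round(4) for p in [(215.5,199.7),(248.2,226)]])
roi=np.zeros_like(g);roi[190:235,205:258]=1
for th in(175,195,215):
    mk=((g>th)&(roi>0)).astype(np.uint8);c=max(cv2.findContours(mk,0,2)[0],key=cv2.contourArea);r=cv2.minAreaRect(c);print(r)
    P=np.array([ray(s,p,.115)for p in cv2.boxPoints(r)]);print(P.round(4).tolist(),P.mean(0))
W0=(127.5,294);W1=(238,160)
print(tri([(m,(127.5,290)),(s,(248.2,226))]),tri([(m,(238,163)),(s,(215.5,199.7))]))
o=im[190:240,200:265];cv2.imwrite("pics/c4.png",cv2.resize(o,None,fx=10,fy=10))
```

```text
[247. 224.] [260.8 232.9] [120.9 292.3]
[215.1 197.9] [231.9 220.7] [240.3 165.2]
[230.9 211.5] [246.2 227.1] [172.7 234.1]
side pts [array([0.488, 0.302, 0.115]), array([0.4429, 0.1667, 0.115 ])]
((230.26002502441406, 212.3200225830078), (42.400001525878906, 7.0), 36.869895935058594)
[[0.4737, 0.305, 0.115], [0.4977, 0.3098, 0.115], [0.4557, 0.1722, 0.115], [0.4338, 0.1695, 0.115]] [0.46523638 0.23913032 0.115     ]
((230.25685119628906, 212.30804443359375), (42.34235382080078, 6.279061317443848), 38.290164947509766)
[[0.4768, 0.3058, 0.115], [0.4982, 0.3096, 0.115], [0.4529, 0.1717, 0.115], [0.4334, 0.1698, 0.115]] [0.46532969 0.2392358  0.115     ]
((230.23976135253906, 212.33123779296875), (42.34885787963867, 6.178215026855469), 38.1572265625)
[[0.4767, 0.3058, 0.115], [0.4978, 0.3095, 0.115], [0.4528, 0.1717, 0.115], [0.4336, 0.1698, 0.115]] [0.46522589 0.23921279 0.115     ]
[0.44945422 0.17238802 0.1072267 ] [0.49141978 0.30675838 0.11052744]
```

View pics/c4.png

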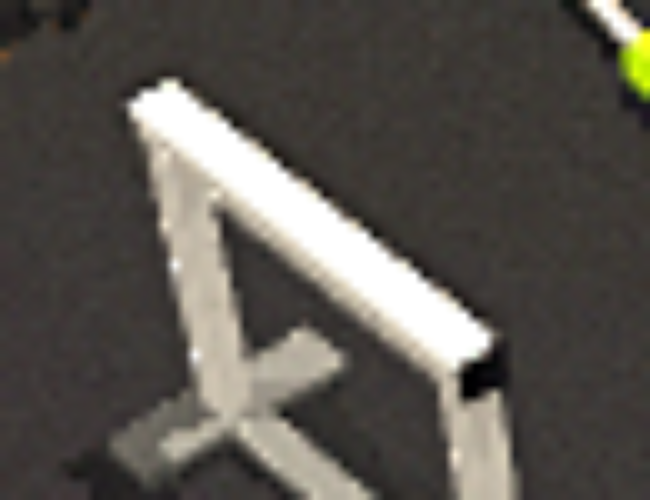

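>>> arm_command --moves '[[[0,0,0.3,-0.2,1,0,85],[0,0,0.3,-0.2,1,0,85],[0,0,0.3,-0.2,1,0,85],[0,0,0.3,-0.2,1,0,85],[0,0,0.3,-0.2,1,0,85],[0,0,0.3,-0.2,1,0,85],[0,0,0.3,-0.2,1,0,85],[0,0,0.3,-0.2,1,0,85],[0,0,0.3,-0.2,1,0,85],[0,0,0.3,-0.2,1,0,85]]]'

```text
time: 3.2
eef_pos: [0.5853, 0.0347, 0.2311]
ee_rot: [-3.141, -0.072, 0.001]
wrist_force: [0.5, -0.1, -0.4]
opening: 0.997
```

>>> arm_command --moves '[[[0,0,0.5,0,1,0,85],[0,0,0.5,0,1,0,85],[0,0,0.5,0,1,0,85],[0,0,0.2,0,1,0,85],[0,0,0,0,0,0,85],[0,0,0,0,0,0,85],[0,0,0,0,0,0,85],[0,0,0,0,0,0,85],[0,0,0,0,0,0,85],[0,0,0,0,0,0,85]]]'

```text
time: 4.2
eef_pos: [0.5798, -0.0634, 0.2313]
ee_rot: [-3.127, 0.297, -0.0]
wrist_force: [0.1, 0.7, 0.5]
opening: 0.998
```

Run:
```python
from h import *
s=get_state();print(s["time"],s["eef_pos"],s["ee_rot"])
m=camera_model("wrist")
cv2.imwrite("pics/w2.png",grab_frame("wrist"))
np.save("w2.npy",m,allow_pickle=True)
```

```text
4.2 [ 0.57979572 -0.06339049  0.23129119] [-3.12749076e+00  2.96543879e-01 -3.81302633e-05]
```

View pics/w2.png

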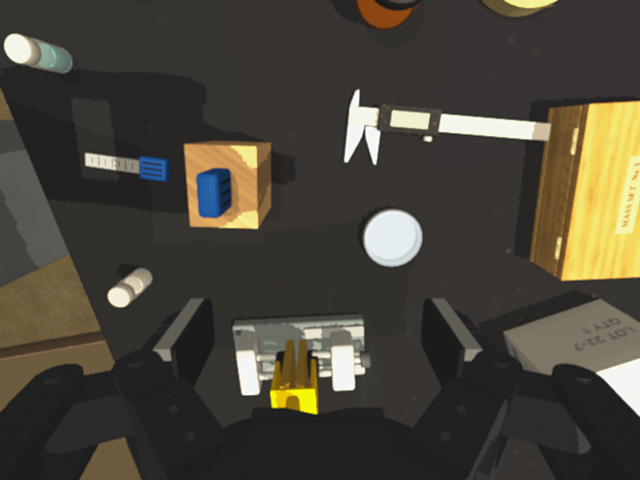

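The view shows the block at (228,185) with the blue handle at (213,192), the small decoy gauge at (127,165), and the guard and cell at (300,375).

There are two blue-handled gauges, in the block at (213,192) and loose at (127,165). The one in the block fits: it stands upright in the slot as described. I'll confirm its size in a crop.

Run:
```python
from h import *
m=np.load("w2.npy",allow_pickle=True).item();im=cv2.imread("pics/w2.png")
cv2.imwrite("pics/c5.png",cv2.resize(im[130:240,75:285],None,fx=3.8,fy=3.8,interpolation=cv2.INTER_CUBIC))
h=cv2.cvtColor(im,cv2.COLOR_BGR2HSV)
print(h[190,200:234,:].tolist())
```

```text
[[107, 201, 161], [107, 197, 163], [107, 197, 163], [107, 197, 163], [107, 193, 164], [107, 195, 165], [107, 193, 165], [107, 186, 167], [107, 190, 166], [107, 188, 167], [106, 192, 167], [106, 188, 168], [107, 190, 168], [107, 184, 169], [107, 187, 166], [106, 194, 155], [106, 205, 142], [107, 200, 131], [107, 204, 111], [107, 192, 89], [106, 195, 76], [108, 178, 76], [106, 197, 75], [107, 185, 76], [107, 181, 72], [107, 166, 63], [111, 127, 46], [115, 90, 31], [120, 53, 24], [107, 74, 31], [144, 24, 54], [13, 86, 104], [16, 137, 149], [16, 145, 163]]
```

View pics/c5.png

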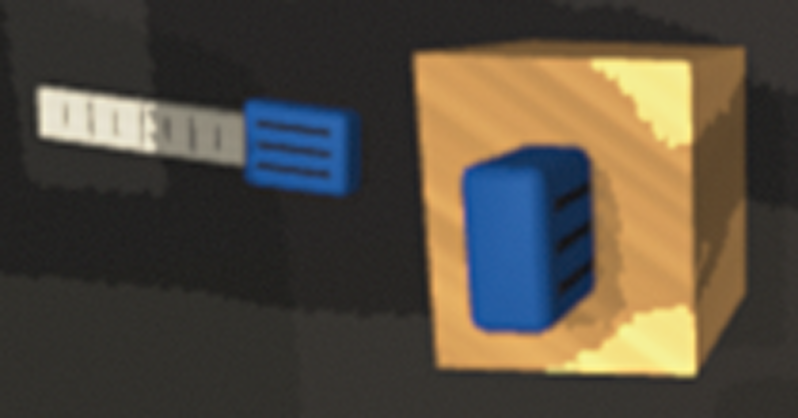

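Run:
```python
from h import *
m=np.load("w2.npy",allow_pickle=True).item();im=cv2.imread("pics/w2.png")
h=cv2.cvtColor(im,cv2.COLOR_BGR2HSV).astype(int)
c5=lambda x,y:(x/3.8+75-.5,y/3.8+130-.5)
P=np.array([ray(m,c5(*p),.128) for p in[(464,172),(545,160),(552,328),(473,328)]]);print(P.round(4).tolist(),P.mean(0))
P=np.array([ray(m,c5(*p),.088) for p in[(415,53),(690,62),(697,375),(437,367)]]);print(P.round(4).tolist(),P.mean(0),[np.linalg.norm(P[i]-P[i-1]).round(4) for i in range(4)],[np.degrees(np.arctan2(*(P[j]-P[i])[1::-1])).round(1) for i,j in[(0,1),(3,2),(3,0),(2,1)]])
s=camera_model("side");ss=cv2.imread("pics/side0.png")
print(proj(s,P[0]),[proj(s,p).round(1).tolist() for p in P])
```

```text
[[0.5063, -0.0036, 0.128], [0.5212, -0.0042, 0.128], [0.5142, -0.0344, 0.128], [0.4998, -0.0316, 0.128]] [ 0.51035472 -0.01844272  0.128     ]
[[0.4892, 0.0193, 0.088], [0.5439, 0.0071, 0.088], [0.5297, -0.0577, 0.088], [0.4744, -0.0453, 0.088]] [ 0.50929295 -0.01916064  0.088     ] [np.float64(0.0663), np.float64(0.056), np.float64(0.0663), np.float64(0.0567)] [np.float64(-12.7), np.float64(-12.7), np.float64(77.1), np.float64(77.6)]
[309.66095621 241.6482689 ] [[309.7, 241.6], [324.3, 229.9], [344.9, 241.7], [330.3, 254.3]]
```

>>> arm_command --moves '[[[0,0,-0.05,-0.09,0.95,0,85],[0,0,-0.05,-0.09,0.95,0,85],[0,0,-0.05,-0.09,0.95,0,85],[0,0,-0.05,-0.09,0.95,0,85],[0,0,-0.05,-0.09,0.95,0,85],[0,0,-0.05,-0.09,0.95,0,85],[0,0,-0.05,-0.09,0.95,0,85],[0,0,-0.05,-0.09,0.95,0,85],[0,0,-0.05,-0.09,0.95,0,85],[0,0,0,0,0,0,85]]]'

```text
time: 5.25
eef_pos: [0.5248, -0.2737, 0.2311]
ee_rot: [3.135, -0.202, 0.0]
wrist_force: [0.1, 1.3, -0.3]
opening: 0.994
```

Run:
```python
from h import *
s=get_state();print(s["time"],s["eef_pos"],s["ee_rot"])
m=camera_model("wrist")
im=grab_frame("wrist");cv2.imwrite("pics/w3.png",im)
np.save("w3.npy",m,allow_pickle=True)
```

```text
5.25 [ 0.52478943 -0.27365663  0.23112778] [ 3.13472343e+00 -2.02489616e-01  1.08794727e-04]
```

View pics/w3.png

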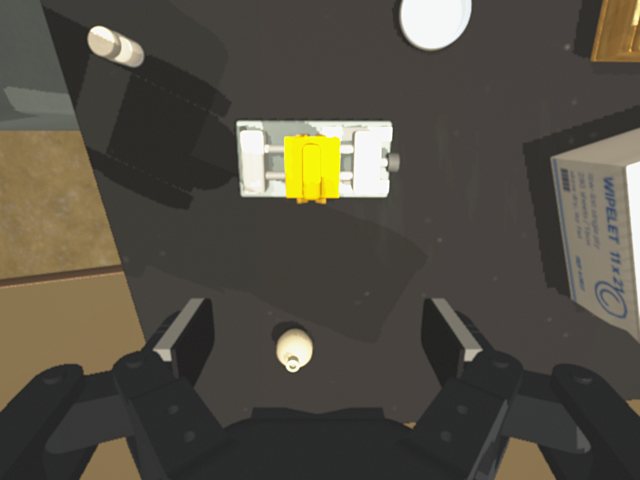

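Run:
```python
from h import *
im=cv2.imread("pics/w3.png")
cv2.imwrite("pics/c6.png",cv2.resize(im[110:215,225:405],None,fx=4.4,fy=4.4,interpolation=cv2.INTER_CUBIC))
```

```text
(no output)
```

View pics/c6.png

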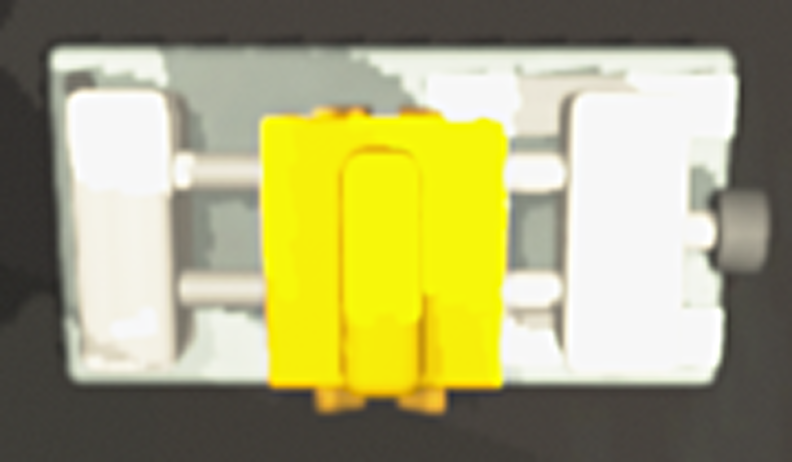

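Run:
```python
from h import *
m=np.load("w3.npy",allow_pickle=True).item()
c=lambda x,y:(x/4.4+225-.5,y/4.4+110-.5)
def q(n,pts,z):
    P=np.array([ray(m,c(*p),z) for p in pts]);print(n,P.round(4).tolist(),P.mean(0).round(4),[np.linalg.norm(P[i]-P[i-1]).round(4) for i in range(4)],[np.degrees(np.arctan2(*(P[j]-P[i])[1::-1])).round(1) for i,j in[(0,1),(3,2),(3,0),(2,1)]])
q("fin",[(342,150),(421,150),(421,390),(342,390)],.141)
q("crown",[(261,118),(507,118),(502,388),(270,388)],.109)
q("base",[(50,48),(738,50),(716,382),(70,382)],.016)
```

```text
fin [[0.523, -0.2068, 0.141], [0.5342, -0.2083, 0.141], [0.5298, -0.2428, 0.141], [0.5181, -0.2413, 0.141]] [ 0.5263 -0.2248  0.141 ] [np.float64(0.0348), np.float64(0.0113), np.float64(0.0348), np.float64(0.0118)] [np.float64(-7.4), np.float64(-7.4), np.float64(81.9), np.float64(82.7)]
crown [[0.5092, -0.2012, 0.109], [0.5488, -0.2063, 0.109], [0.543, -0.2502, 0.109], [0.5038, -0.2451, 0.109]] [ 0.5262 -0.2257  0.109 ] [np.float64(0.0443), np.float64(0.0399), np.float64(0.0443), np.float64(0.0395)] [np.float64(-7.4), np.float64(-7.4), np.float64(83.0), np.float64(82.5)]
base [[0.4576, -0.1814, 0.016], [0.6053, -0.201, 0.016], [0.5953, -0.2729, 0.016], [0.448, -0.2538, 0.016]] [ 0.5265 -0.2273  0.016 ] [np.float64(0.073), np.float64(0.149), np.float64(0.0726), np.float64(0.1486)] [np.float64(-7.6), np.float64(-7.4), np.float64(82.4), np.float64(82.1)]
```

>>> arm_command --moves '[[[0,0,0,-0.11,-0.95,0,85],[0,0,0,-0.11,-0.95,0,85],[0,0,0,0,0,1,85],[0,0,0,0,0,1,85],[0,0,0,0,0,1,70],[0,0,0,0,0,1,60],[0,0,0,0,0,0.64,50],[0,0,0,0,0,0,40],[0,0,0,0,0,0,40],[0,0,0,0,0,0,40]]]' --grip_force 30

```text
time: 6.3
eef_pos: [0.5264, -0.2236, 0.1164]
ee_rot: [3.135, -0.199, 0.002]
wrist_force: [0.6, -0.2, 0.1]
opening: 0.468
```

Run:
```python
from h import *
s=get_state();print(s["time"],s["eef_pos"],s["ee_rot"],s["opening"])
im=grab_frame("wrist");cv2.imwrite("pics/w4.png",im)
im=grab_frame("side");cv2.imwrite("pics/s4.png",cv2.resize(im[190:320,340:500],None,fx=4.5,fy=4.5))
```

```text
6.3 [ 0.52641841 -0.22356782  0.11636567] [ 3.13470771e+00 -1.98881786e-01  2.34652851e-03] 0.4678020487626008
```

View pics/w4.png

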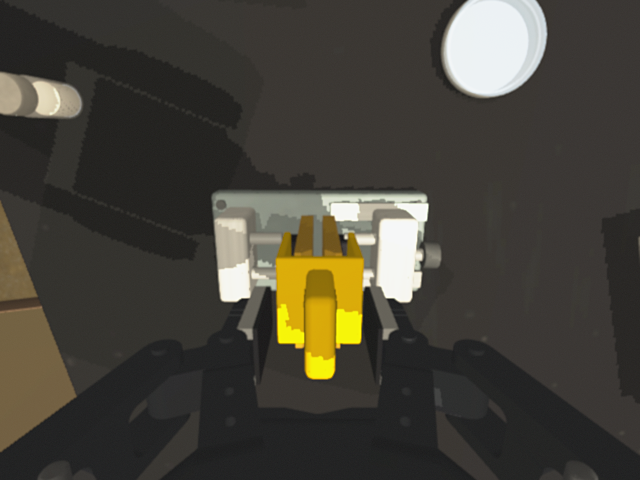

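View pics/s4.png

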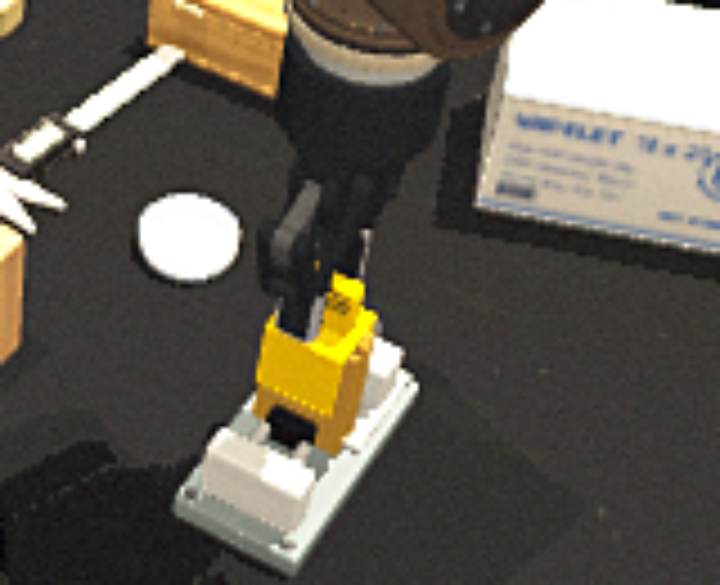

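The fingers straddle the fin and are centred on it in x, with the fin at column 320 and the fingers at 255 and 380. I'll shift 2.5 mm along y, then close and lift.

>>> arm_command --moves '[[[0,0,0,0,0.1,0.04,30],[0,0,0,0,0,0,0],[0,0,0,0,0,0,0],[0,0,0,0,0,0,0],[0,0,0,0,0,0,0],[0,0,0,0,0,0,0],[0,0,0,0,0,0,0],[0,0,0,0,0,-0.4,0],[0,0,0,0,0,-0.4,0],[0,0,0,0,0,-0.4,0]]]' --grip_force 30

```text
time: 7.4
eef_pos: [0.5256, -0.2261, 0.1452]
ee_rot: [-3.135, 0.199, -0.0]
wrist_force: [0.3, -0.1, -0.5]
opening: 0.131
```

Run:
```python
from h import *
s=get_state();print(s["time"],s["eef_pos"],s["ee_rot"],s["opening"],s["wrist_force"])
im=grab_frame("side");cv2.imwrite("pics/s5.png",cv2.resize(im[190:320,340:500],None,fx=4.5,fy=4.5))
```

```text
7.4 [ 0.52563803 -0.22606603  0.14519316] [-3.13504168e+00  1.99445292e-01 -2.95709707e-04] 0.13058997259144606 [ 0.26978467 -0.12820465 -0.53204913]
```

View pics/s5.png

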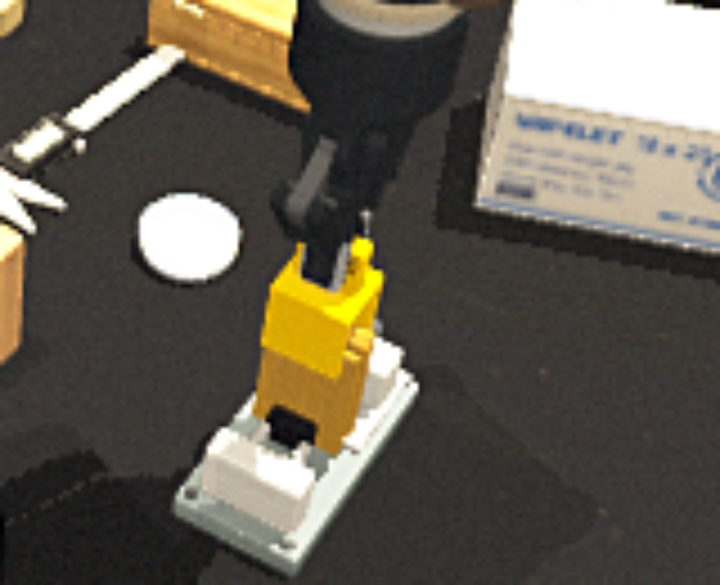

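>>> arm_command --moves '[[[0,0,0,0,0,-0.85,0],[0,0,0,0,0,-0.85,0],[0,0,0.7,0,0,-0.85,0],[0,0,0.71,0,0,-0.85,0],[0,0,0,-0.3,-0.62,0,0],[0,0,0,-0.453,-0.939,0,0],[0,0,0,-0.453,-0.939,0,0],[0,0,0,-0.453,-0.939,0,0],[0,0,0,-0.453,-0.939,0,0],[0,0,0,-0.453,-0.939,0,0]]]'

```text
time: 8.45
eef_pos: [0.5061, -0.0778, 0.2286]
ee_rot: [-3.101, 0.502, 0.002]
wrist_force: [-0.3, 0.3, -0.5]
opening: 0.13
```

>>> arm_command --moves '[[[0,0,0,-0.453,-0.939,0,0],[0,0,0,-0.453,-0.939,0,0],[0,0,0,-0.453,-0.939,0,0],[0,0,0,-0.453,-0.939,0,0],[0,0,0,-0.453,-0.939,0,0],[0,0,0,-0.453,-0.939,0,0],[0,0,0,-0.453,-0.939,0,0],[0,0,0,-0.453,-0.939,0,0],[0,0,0,-0.453,-0.939,0,0],[0,0,0,-0.453,-0.939,0,0]]]'

```text
time: 9.45
eef_pos: [0.4731, 0.1803, 0.2286]
ee_rot: [3.101, -0.502, -0.002]
wrist_force: [0.6, -0.0, -1.6]
opening: 0.13
```

>>> arm_command --moves '[[[0,0,0,-0.453,-0.939,0,0],[0,0,0,-0.453,-0.939,0,0],[0,0,0,-0.15,-0.32,0,0],[0,0,0,0,0,0,0],[0,0,0,0,0,0,0],[0,0,0,0,0,0,0],[0,0,0,0,0,0,0],[0,0,0,0,0,0,0],[0,0,0,0,0,0,0],[0,0,0,0,0,0,0]]]'

```text
time: 10.45
eef_pos: [0.467, 0.2391, 0.2293]
ee_rot: [-3.1, 0.507, -0.0]
wrist_force: [-0.0, -0.3, -1.0]
opening: 0.129
```

Run:
```python
from h import *
s=get_state();print(s["time"],s["eef_pos"],s["ee_rot"],np.degrees(2*np.arctan2(s["ee_rot"][1],s["ee_rot"][0])),s["opening"],s["wrist_force"])
np.save("w6.npy",camera_model("wrist"),allow_pickle=True)
im=grab_frame("wrist");cv2.imwrite("pics/w6.png",im)
im=grab_frame("side");cv2.imwrite("pics/s6.png",im);cv2.imwrite("pics/s6c.png",cv2.resize(im[110:280,150:330],None,fx=4,fy=3.5))
```

```text
10.45 [0.46695954 0.23908363 0.22932266] [-3.10027313e+00  5.07079730e-01 -1.00660335e-04] 341.4219392793344 0.1292367658710868 [-0.04180959 -0.29658403 -1.04957696]
```

View pics/s6c.png

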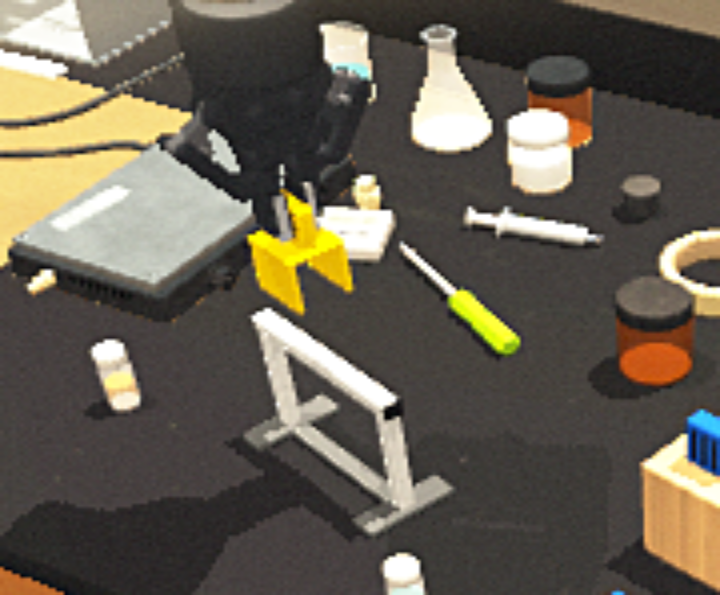

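View pics/w6.png

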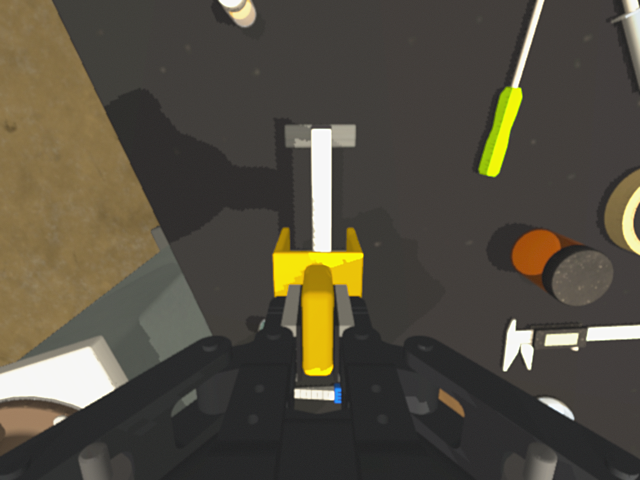

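The wrist view shows the bar vertical in the image at column 321 and the guard at column 318, so the bar is about 2.5 mm to tool +x. I'll correct that and lower.

>>> arm_command --moves '[[[0,0,0,0.1,0,0.4,0],[0,0,0,0,0,0.8,0],[0,0,0,0,0,0.8,0],[0,0,0,0,0,0.8,0],[0,0,0,0,0,0.5,0],[0,0,0,0,0,0,0],[0,0,0,0,0,0,0],[0,0,0,0,0,0,0],[0,0,0,0,0,0,0],[0,0,0,0,0,0,0]]]'

```text
time: 11.55
eef_pos: [0.4694, 0.2386, 0.1474]
ee_rot: [-3.1, 0.506, -0.002]
wrist_force: [-0.3, 0.3, -0.4]
opening: 0.134
```

Run:
```python
from h import *
s=get_state();print(s["time"],s["eef_pos"],s["opening"],s["wrist_force"])
im=grab_frame("side");cv2.imwrite("pics/s7c.png",cv2.resize(im[150:270,180:300],None,fx=5,fy=5))
```

```text
11.55 [0.46942747 0.23856853 0.14738371] 0.13419840713596862 [-0.34883002  0.30994097 -0.44383654]
```

View pics/s7c.png

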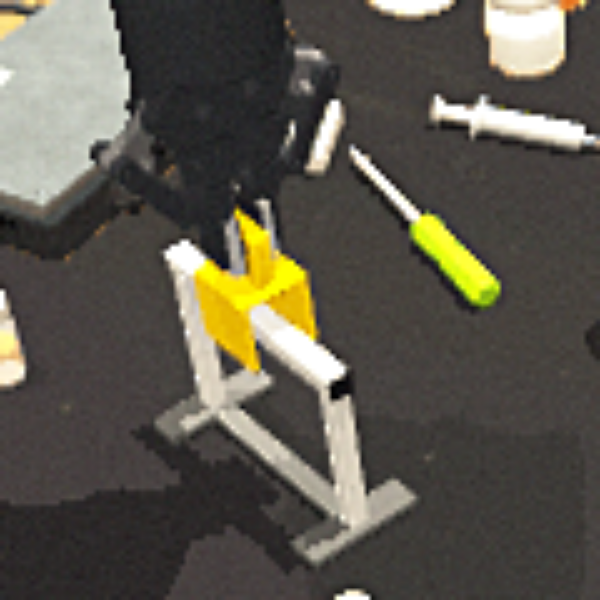

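The guard is astride the bar. I'll lower the last 21 mm slowly.

>>> arm_command --moves '[[[0,0,0,0,0,0.3,0],[0,0,0,0,0,0.3,0],[0,0,0,0,0,0.2,0],[0,0,0,0,0,0.05,0],[0,0,0,0,0,0,0],[0,0,0,0,0,0,0],[0,0,0,0,0,0,0],[0,0,0,0,0,0,0],[0,0,0,0,0,0,0],[0,0,0,0,0,0,0]]]'

```text
time: 12.6
eef_pos: [0.4693, 0.2385, 0.1257]
ee_rot: [-3.1, 0.507, -0.0]
wrist_force: [-0.0, -0.7, -0.8]
opening: 0.138
```

Run:
```python
from h import *
s=get_state();print(s["time"],s["eef_pos"],s["opening"],s["wrist_force"])
im=grab_frame("side");cv2.imwrite("pics/s8c.png",cv2.resize(im[150:270,180:300],None,fx=5,fy=5))
```

```text
12.6 [0.46926856 0.2385034  0.12565342] 0.13786830998851743 [-0.01617199 -0.7421276  -0.84964642]
```

View pics/s8c.png

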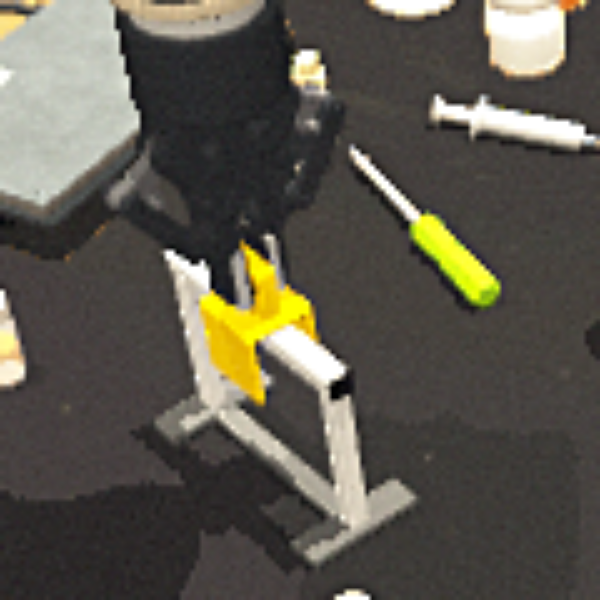

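>>> arm_command --moves '[[[0,0,0,0,0,0,20],[0,0,0,0,0,0,30],[0,0,0,0,0,0,40],[0,0,0,0,0,0,40],[0,0,0,0,0,-0.4,40],[0,0,0,0,0,-0.9,40],[0,0,0,0,0,-1,40],[0,0,0,0,0,-1,40],[0,0,0,0,0,-1,40],[0,0,0,0,0,0,40]]]'

```text
time: 13.65
eef_pos: [0.4702, 0.2389, 0.2367]
ee_rot: [-3.098, 0.506, -0.008]
wrist_force: [1.2, -0.3, -0.2]
opening: 0.473
```

Run:
```python
from h import *
s=get_state();print(s["time"],s["eef_pos"],s["ee_rot"],s["opening"],s["wrist_force"])
np.save("w9.npy",camera_model("wrist"),allow_pickle=True)
im=grab_frame("wrist");cv2.imwrite("pics/w9.png",im)
im=grab_frame("side");cv2.imwrite("pics/s9c.png",cv2.resize(im[150:270,180:300],None,fx=5,fy=5))
```

```text
13.65 [0.47023011 0.23887125 0.23674079] [-3.09766186  0.50602942 -0.00791229] 0.47280338881694395 [ 1.18527754 -0.33911108 -0.18195365]
```

View pics/s9c.png

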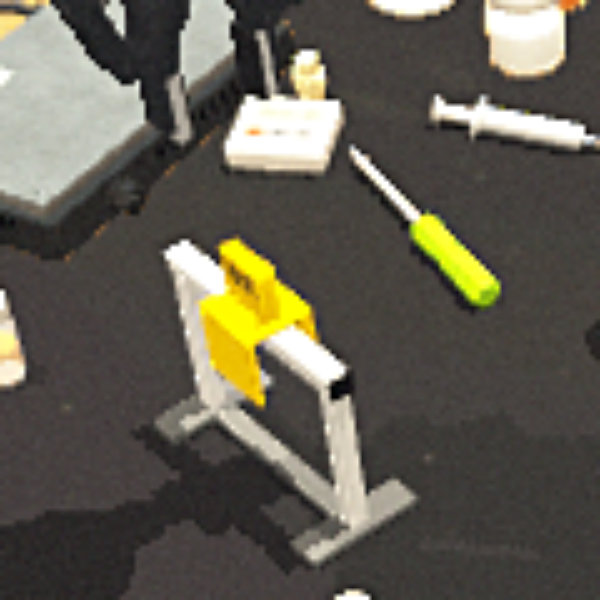

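View pics/w9.png

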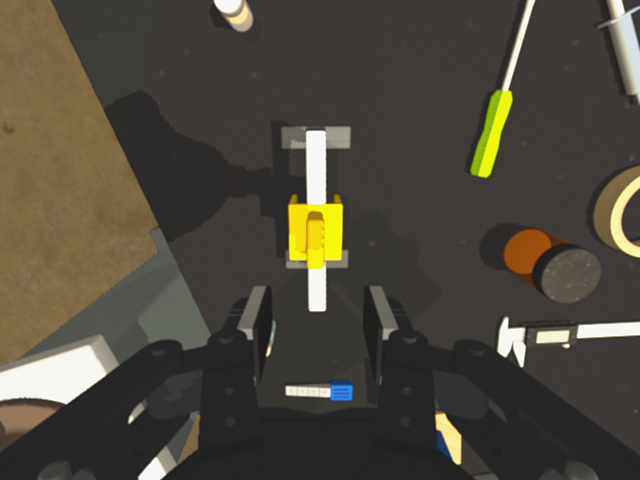

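The guard is hanging centred on the bar: guard and bar columns are both about 316 in the wrist view. Next, the gauge.

>>> arm_command --moves '[[[0,0,0,0.478,0.928,0,60],[0,0,0,0.478,0.928,0,60],[0,0,0,0.478,0.928,0,60],[0,0,0,0.478,0.928,0,60],[0,0,0,0.478,0.928,0,60],[0,0,0,0.478,0.928,0,60],[0,0,0,0.478,0.928,0,60],[0,0,0,0.478,0.928,0,60],[0,0,0,0.478,0.928,0,60],[0,0,0,0.478,0.928,0,60]]]'

```text
time: 14.75
eef_pos: [0.5083, -0.0206, 0.2321]
ee_rot: [-3.1, 0.507, 0.003]
wrist_force: [0.1, 0.0, 0.3]
opening: 0.701
```

>>> arm_command --moves '[[[0,0,-0.74,0,0,0,50],[0,0,0,0,0,0.8,50],[0,0,0,0,0,0.8,50],[0,0,0,0,0,0,50],[0,0,0,0,0,0,50],[0,0,0,0,0,0,50],[0,0,0,0,0,0,50],[0,0,0,0,0,0,50],[0,0,0,0,0,0,50],[0,0,0,0,0,0,50]]]'

```text
time: 15.75
eef_pos: [0.5087, -0.0195, 0.1932]
ee_rot: [-3.122, 0.346, -0.0]
wrist_force: [0.0, 0.2, 0.2]
opening: 0.586
```

Run:
```python
from h import *
s=get_state();print(s["time"],s["eef_pos"],s["ee_rot"],np.degrees(2*np.arctan2(s["ee_rot"][1],s["ee_rot"][0])),s["opening"],s["wrist_force"])
np.save("w10.npy",camera_model("wrist"),allow_pickle=True)
im=grab_frame("wrist");cv2.imwrite("pics/w10.png",im)
im=grab_frame("side");cv2.imwrite("pics/s10c.png",cv2.resize(im[150:300,260:420],None,fx=4,fy=4))
```

```text
15.75 [ 0.50872573 -0.01949383  0.19321944] [-3.12243433e+00  3.45836891e-01 -4.70072714e-04] 347.3595044376934 0.5860666696373451 [0.0013926  0.22234893 0.17971451]
```

View pics/s10c.png

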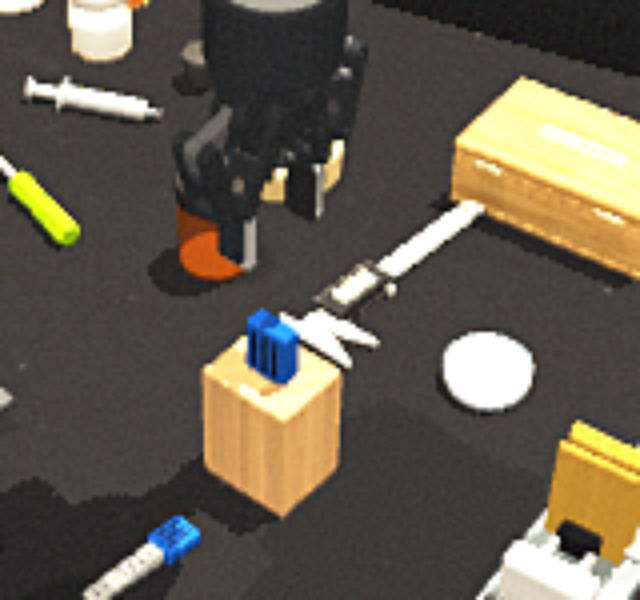

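View pics/w10.png

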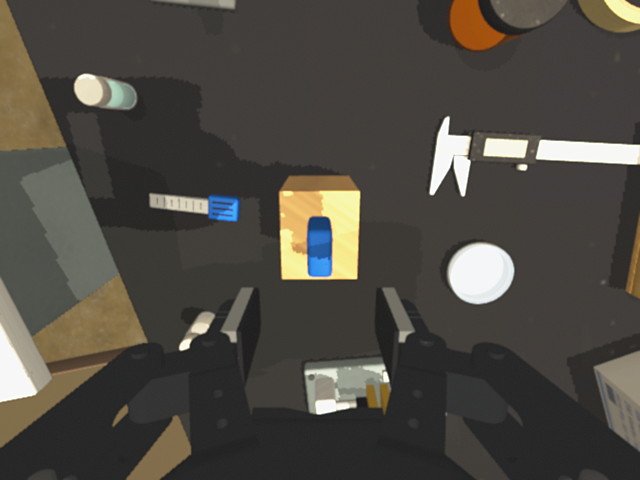

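Run:
```python
from h import *
m=np.load("w10.npy",allow_pickle=True).item();im=cv2.imread("pics/w10.png")
cv2.imwrite("pics/c10.png",cv2.resize(im[165:295,260:380],None,fx=4.6,fy=4.6,interpolation=cv2.INTER_CUBIC))
P=np.array([ray(m,p,.088) for p in[(279.5,191),(359.5,191),(358.5,279),(281,279)]]);print(P.mean(0),P.round(4).tolist())
h=cv2.cvtColor(im,cv2.COLOR_BGR2HSV).astype(int)
mk=((abs(h[...,0]-107)<8)&(h[...,1]>140)&(h[...,2]>60)).astype(np.uint8);mk[:, :270]=0;mk[:,370:]=0
c=max(cv2.findContours(mk,0,2)[0],key=cv2.contourArea);print(cv2.boundingRect(c),cv2.minAreaRect(c))
```

```text
[ 0.50944887 -0.01946091  0.088     ] [[0.4893, 0.0191, 0.088], [0.5438, 0.0069, 0.088], [0.5307, -0.0583, 0.088], [0.4739, -0.0456, 0.088]]
(308, 218, 23, 58) ((319.0, 246.5), (57.0, 22.0), 90.0)
```

View pics/c10.png

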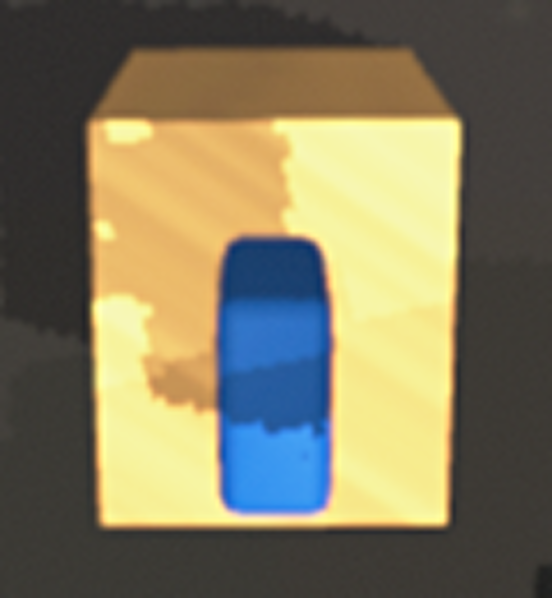

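Run:
```python
from h import *
m=np.load("w10.npy",allow_pickle=True).item()
P=np.array([ray(m,p,.128) for p in[(307.3,229.5),(331.2,229.5),(331.2,276.5),(307.3,276.5)]]);print(P.mean(0),P.round(4).tolist())
```

```text
[ 0.50922832 -0.01821763  0.128     ] [[0.5055, -0.0017, 0.128], [0.5196, -0.0048, 0.128], [0.5132, -0.0348, 0.128], [0.4986, -0.0315, 0.128]]
```

The handle is under the TCP to within 1 mm and the yaw matches. Descending and gripping.

>>> arm_command --moves '[[[0,0,0,0.02,0,1,50],[0,0,0,0,0,1,50],[0,0,0,0,0,1,50],[0,0,0,0,0,0.95,45],[0,0,0,0,0,0,40],[0,0,0,0,0,0,40],[0,0,0,0,0,0,0],[0,0,0,0,0,0,0],[0,0,0,0,0,0,0],[0,0,0,0,0,0,0]]]' --grip_force 60

```text
time: 16.85
eef_pos: [0.5097, -0.0197, 0.0955]
ee_rot: [3.122, -0.346, 0.003]
wrist_force: [-0.9, 0.1, 8.0]
opening: 0.182
```

>>> arm_command --moves '[[[0,0,0,0,0,0,0],[0,0,0,0,0,0,0],[0,0,0,0,0,-0.3,0],[0,0,0,0,0,-0.5,0],[0,0,0,0,0,-0.7,0],[0,0,0,0,0,0,0],[0,0,0,0,0,0,0],[0,0,0,0,0,0,0],[0,0,0,0,0,0,0],[0,0,0,0,0,0,0]]]'

```text
time: 17.85
eef_pos: [0.509, -0.0196, 0.1313]
ee_rot: [-3.122, 0.346, 0.001]
wrist_force: [0.4, 0.1, -0.6]
opening: 0.181
```

Run:
```python
from h import *
s=get_state();print(s["time"],s["eef_pos"],s["ee_rot"],s["opening"],s["wrist_force"])
im=grab_frame("side");cv2.imwrite("pics/s11c.png",cv2.resize(im[150:300,260:420],None,fx=4,fy=4))
```

```text
17.85 [ 0.5090235  -0.01959502  0.13130789] [-3.12235098e+00  3.45920433e-01  1.32234738e-03] 0.180843417501194 [ 0.35500627  0.08750339 -0.5547527 ]
```

View pics/s11c.png

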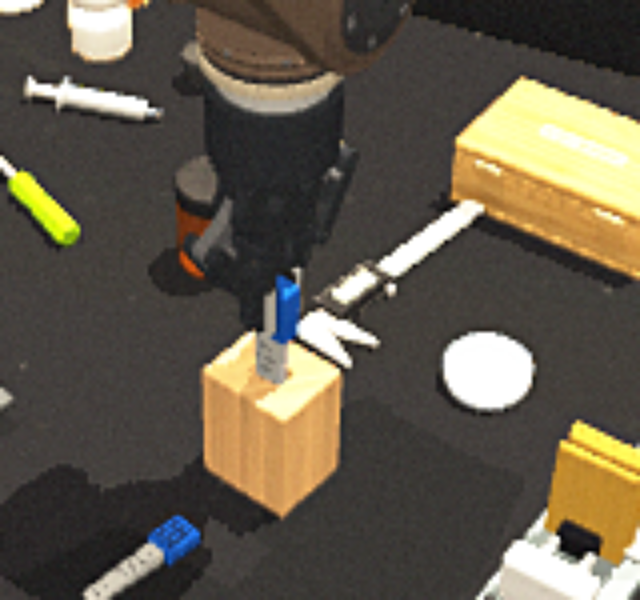

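The gauge is out of the slot. I'll raise it clear and carry it just past the cell to view the gap.

>>> arm_command --moves '[[[0,0,0,0,0,-1,0],[0,0,0,0,0,-1,0],[0,0,0,0,0,-1,0],[0,0,0,0,0,-1,0],[0,0,-0.33,0,0,-0.2,0],[0,0,-0.325,0,0,0,0],[0,0,0,0,0,0,0],[0,0,0,0.17,0.98,0,0],[0,0,0,0.17,0.98,0,0],[0,0,0,0.17,0.98,0,0]]]'

```text
time: 18.9
eef_pos: [0.5123, -0.0949, 0.2364]
ee_rot: [-3.135, 0.204, 0.001]
wrist_force: [0.7, 0.2, -0.7]
opening: 0.177
```

>>> arm_command --moves '[[[0,0,0,0.17,0.98,0,0],[0,0,0,0.17,0.98,0,0],[0,0,0,0.17,0.98,0,0],[0,0,0,0.17,0.98,0,0],[0,0,0,0.17,0.98,0,0],[0,0,0,0.17,0.98,0,0],[0,0,0,0.17,0.98,0,0],[0,0,0,0,0,0,0],[0,0,0,0,0,0,0],[0,0,0,0,0,0,0]]]'

```text
time: 19.9
eef_pos: [0.5197, -0.2673, 0.2365]
ee_rot: [-3.134, 0.203, 0.001]
wrist_force: [0.7, -0.5, -0.1]
opening: 0.172
```

Run:
```python
from h import *
s=get_state();print(s["time"],s["eef_pos"],s["ee_rot"],np.degrees(2*np.arctan2(s["ee_rot"][1],s["ee_rot"][0])),s["opening"],s["wrist_force"])
np.save("w12.npy",camera_model("wrist"),allow_pickle=True)
im=grab_frame("wrist");cv2.imwrite("pics/w12.png",im)
cv2.imwrite("pics/w12c.png",cv2.resize(im[100:230,230:410],None,fx=4.4,fy=4.4,interpolation=cv2.INTER_CUBIC))
```

```text
19.9 [ 0.51966281 -0.26730452  0.23649057] [-3.13447902e+00  2.02964314e-01  9.07081388e-04] 352.5902924165568 0.17211693456227 [ 0.72822986 -0.54176497 -0.13902459]
```

View pics/w12.png

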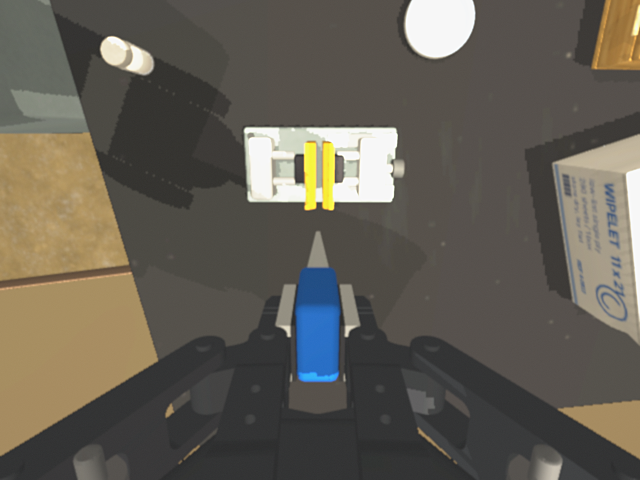

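View pics/w12c.png

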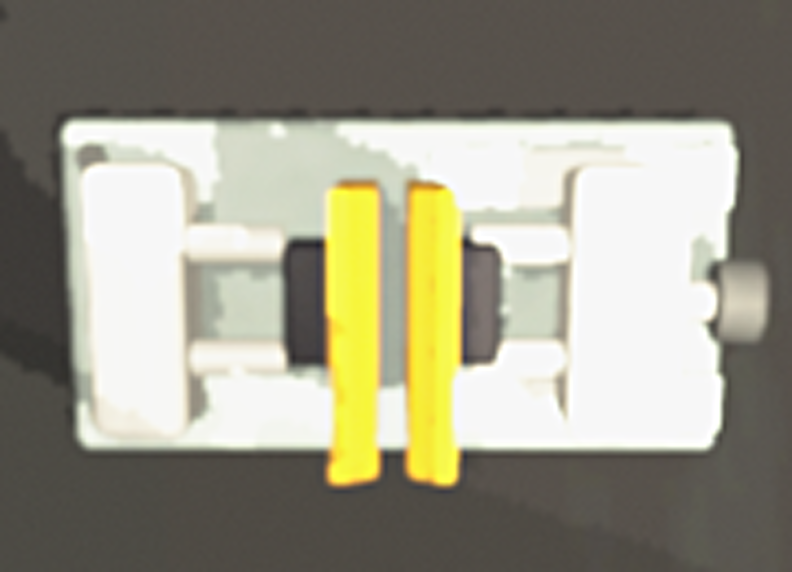

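Run:
```python
from h import *
m=np.load("w12.npy",allow_pickle=True).item();im=cv2.imread("pics/w12.png")
c=lambda x,y:(x/4.4+230-.5,y/4.4+100-.5)
for y in(190,335,480): print([ray(m,c(x,y),.105).round(4)[:2].tolist() for x in(328,380,408,458)])
P=np.array([ray(m,c(*p),.105) for p in[(328,187),(458,187),(458,484),(328,484)]]);C=P.mean(0);print("C",C,[np.linalg.norm(P[i]-P[i-1]).round(4) for i in range(4)])
t=np.radians(-7.4);X=np.array([np.cos(t),np.sin(t)]);Y=np.array([np.sin(t),-np.cos(t)])
tcp=np.array([0.51966281,-0.26730452]);d=C[:2]-tcp;print("tool dx,dy mm",d@X*1e3,d@Y*1e3)
# tip
tz=.2365-.087
T=ray(m,(318,233),tz);print("tip",T,"tool mm",(T[:2]-tcp)@X*1e3,(T[:2]-tcp)@Y*1e3)
h=im[160,290:350];print(h.tolist())
```

```text
[[0.5173, -0.2012], [0.526, -0.2023], [0.5307, -0.2029], [0.5391, -0.204]]
[[0.5139, -0.2252], [0.5228, -0.2264], [0.5276, -0.227], [0.5362, -0.2281]]
[[0.5103, -0.2506], [0.5195, -0.2518], [0.5244, -0.2524], [0.5333, -0.2536]]
C [ 0.52496564 -0.22744898  0.105     ] [np.float64(0.0511), np.float64(0.0219), np.float64(0.0511), np.float64(0.0231)]
tool dx,dy mm 0.12544953776551404 -40.20657163412923
tip [ 0.5202029  -0.25899002  0.1495    ] tool mm -0.5352761115691338 -8.314807008383609
[[153, 168, 163], [154, 169, 165], [154, 169, 164], [135, 150, 145], [85, 91, 91], [62, 62, 65], [74, 75, 79], [77, 79, 83], [75, 78, 83], [74, 76, 82], [73, 75, 80], [74, 74, 76], [73, 66, 69], [74, 97, 115], [77, 215, 249], [85, 255, 254], [81, 249, 248], [79, 248, 247], [74, 247, 247], [67, 247, 247], [59, 246, 247], [63, 245, 247], [64, 246, 247], [64, 246, 247], [64, 247, 249], [95, 233, 254], [137, 179, 214], [158, 168, 159], [159, 173, 166], [158, 173, 166], [158, 172, 164], [146, 163, 164], [103, 162, 204], [59, 208, 249], [55, 236, 249], [61, 238, 248], [59, 236, 247], [57, 235, 247], [55, 236, 247], [61, 246, 247], [69, 248, 247], [72, 248, 247], [74, 249, 248], [83, 255, 254], [96, 221, 249], [97, 104, 117], [98, 95, 101], [103, 105, 113], [107, 110, 119], [113, 116, 125], [115, 118, 127], [113, 117, 126], [103, 107, 114], [115, 126, 125], [186, 209, 203], [226, 240, 237], [194, 216, 214], [175, 199, 198], [176, 198, 198], [175, 198, 198]]
```

>>> arm_command --moves '[[[0,0,0,0.02,-0.5,0,0],[0,0,0,0,-0.6,0,0],[0,0,0,0,-0.51,0,0],[0,0,0,0,0,0.4,0],[0,0,0,0,0,0.6,0],[0,0,0,0,0,0.4,0],[0,0,0,0,0,0,0],[0,0,0,0,0,0,0],[0,0,0,0,0,0,0],[0,0,0,0,0,0,0]]]'

```text
time: 20.95
eef_pos: [0.5256, -0.2284, 0.2023]
ee_rot: [3.135, -0.203, 0.001]
wrist_force: [-0.0, -0.6, 0.0]
opening: 0.18
```

```bash
cat > look.py <<'E'
from h import *
import sys
n=sys.argv[1]
F=[];s=get_state()
print(s["time"],s["eef_pos"].round(5),np.degrees(2*np.arctan2(s["ee_rot"][1],s["ee_rot"][0])),s["opening"],s["wrist_force"],s["wrist_torque"])
np.save(f"w{n}.npy",camera_model("wrist"),allow_pickle=True)
im=grab_frame("wrist");cv2.imwrite(f"pics/w{n}.png",im)
a=cv2.resize(im[160:330,240:400],None,fx=2.6*1.3,fy=2.6*1.3,interpolation=cv2.INTER_CUBIC)
im=grab_frame("side");cv2.imwrite(f"pics/s{n}.png",im)
cv2.imwrite(f"pics/w{n}c.png",a)
cv2.imwrite(f"pics/s{n}c.png",cv2.resize(im[220:320,365:445],None,fx=6,fy=6,interpolation=cv2.INTER_CUBIC))
t=np.radians(-7.4);X=np.array([np.cos(t),np.sin(t)]);f=get_state()["wrist_force"];print("Fx tool",s["wrist_force"][:2]@X,f[:2]@X,f)
E
python3 look.py 13
```

```text
20.95 [ 0.52561 -0.22838  0.20225] -7.408594360549632 0.17980545817915813 [-0.00962444 -0.56096474  0.04346994] [-0.01719224 -0.00824918 -0.00951559]
Fx tool 0.06270550978656989 0.5011339627058838 [0.51766529 0.09487731 0.19929249]
```

View pics/w13c.png

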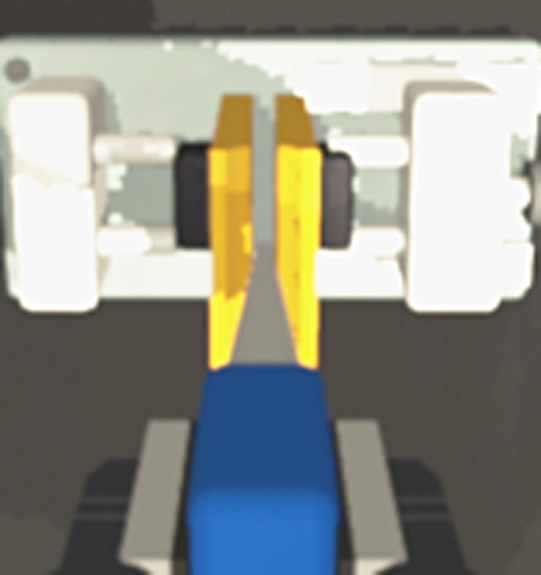

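View pics/s13c.png

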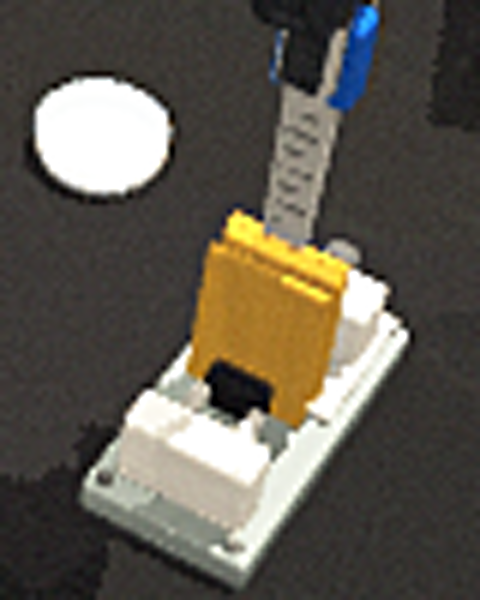

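Gap and blade tip are both at crop column 264, so they are aligned. Now inserting in stages while watching the force.

>>> arm_command --moves '[[[0,0,0,0,0,0.25,0],[0,0,0,0,0,0.25,0],[0,0,0,0,0,0.25,0],[0,0,0,0,0,0.25,0],[0,0,0,0,0,0.25,0],[0,0,0,0,0,0.15,0],[0,0,0,0,0,0,0],[0,0,0,0,0,0,0],[0,0,0,0,0,0,0],[0,0,0,0,0,0,0]]]'

```text
time: 22.05
eef_pos: [0.5255, -0.2282, 0.167]
ee_rot: [3.135, -0.203, 0.001]
wrist_force: [0.1, -0.3, -0.7]
opening: 0.181
```

```bash
python3 look.py 14
```

```text
22.05 [ 0.52549 -0.22821  0.16701] -7.398840589044361 0.18065803379187576 [ 0.13657316 -0.28533594 -0.66793029] [ 0.05190285  0.05284781 -0.02633445]
Fx tool 0.17218567825842498 0.41017490346049745 [ 0.34190843 -0.55214758 -0.54351557]
```

View pics/w14c.png

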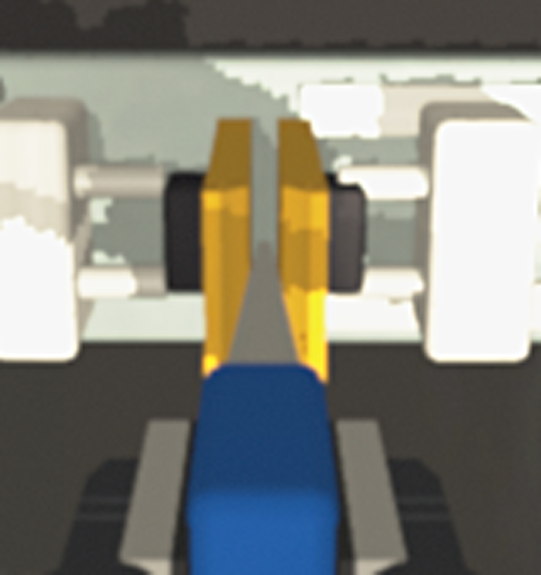

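View pics/s14c.png

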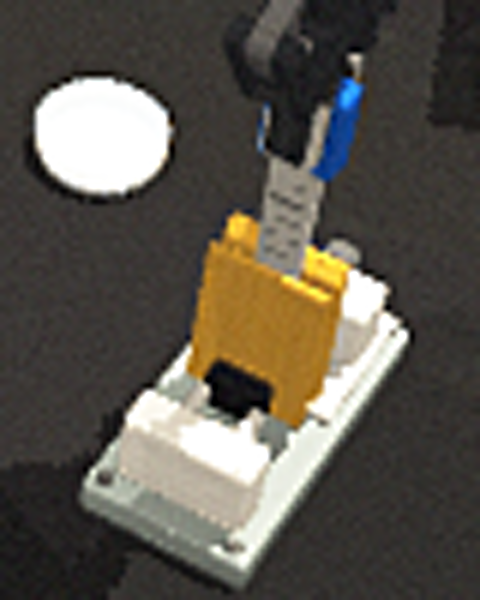

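The blade is in the gap with no contact force yet. Continuing in small steps.

>>> arm_command --moves '[[[0,0,0,0,0,0.08,0],[0,0,0,0,0,0.08,0],[0,0,0,0,0,0.08,0],[0,0,0,0,0,0,0],[0,0,0,0,0,0,0],[0,0,0,0,0,0,0],[0,0,0,0,0,0,0],[0,0,0,0,0,0,0],[0,0,0,0,0,0,0],[0,0,0,0,0,0,0]]]'

```text
time: 23.15
eef_pos: [0.5255, -0.2282, 0.1608]
ee_rot: [-3.135, 0.203, -0.0]
wrist_force: [1.7, -0.5, -1.4]
opening: 0.179
```

>>> arm_command --moves '[[[0,0,0,0,0,0.08,0],[0,0,0,0,0,0.08,0],[0,0,0,0,0,0,0],[0,0,0,0,0,0,0],[0,0,0,0,0,0,0],[0,0,0,0,0,0,0],[0,0,0,0,0,0,0],[0,0,0,0,0,0,0],[0,0,0,0,0,0,0],[0,0,0,0,0,0,0]]]'

```text
time: 24.15
eef_pos: [0.5255, -0.2282, 0.1568]
ee_rot: [-3.135, 0.203, -0.0]
wrist_force: [3.5, -1.5, -2.3]
opening: 0.174
```

>>> arm_command --moves '[[[0,0,0,0,0,0.08,0],[0,0,0,0,0,0.08,0],[0,0,0,0,0,0,0],[0,0,0,0,0,0,0],[0,0,0,0,0,0,0],[0,0,0,0,0,0,0],[0,0,0,0,0,0,0],[0,0,0,0,0,0,0],[0,0,0,0,0,0,0],[0,0,0,0,0,0,0]]]'

```text
time: 25.15
eef_pos: [0.5254, -0.2282, 0.1528]
ee_rot: [-3.135, 0.203, 0.0]
wrist_force: [1.5, -0.9, 1.6]
opening: 0.179
```

```bash
python3 look.py 15; python3 look.py 15b
```

```text
25.15 [ 0.52542 -0.2282   0.15276] 352.5979086800171 0.178580264256764 [ 1.50568466 -0.87752373  1.56426351] [-0.07462669 -0.37507859 -0.03033399]
Fx tool 1.60616525029408 0.8175236018160239 [ 0.77515998 -0.37904867  0.76042354]
25.25 [ 0.52543 -0.22816  0.15277] 352.60027127753966 0.1771637009488515 [ 0.77515998 -0.37904867  0.76042354] [-0.10040279 -0.36683523 -0.01100332]
Fx tool 0.8175236018160239 1.4656333867210327 [ 1.44945458 -0.21934817  1.47296515]
```

View pics/w15c.png

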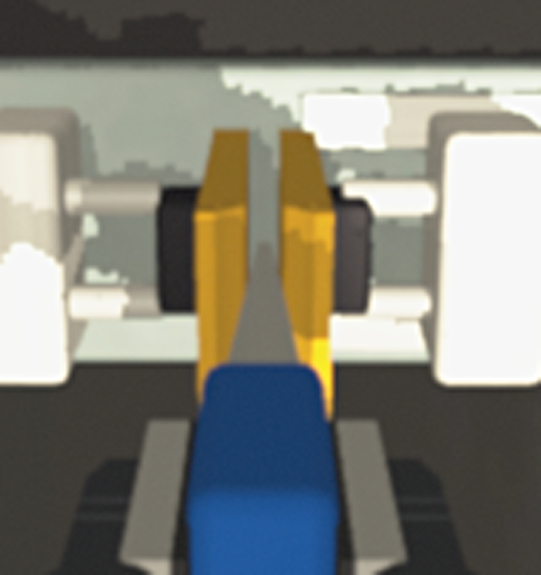

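Contact has begun, on plate A first (Fx about +1.3 N). I'll nudge +0.25 mm in tool x and go deeper.

>>> arm_command --moves '[[[0,0,0,0.01,0,0.08,0],[0,0,0,0,0,0.08,0],[0,0,0,0,0,0.08,0],[0,0,0,0,0,0,0],[0,0,0,0,0,0,0],[0,0,0,0,0,0,0],[0,0,0,0,0,0,0],[0,0,0,0,0,0,0],[0,0,0,0,0,0,0],[0,0,0,0,0,0,0]]]'

```text
time: 26.35
eef_pos: [0.5256, -0.2282, 0.1466]
ee_rot: [-3.135, 0.203, 0.0]
wrist_force: [1.3, -0.3, -1.6]
opening: 0.18
```

```bash
python3 look.py 16; python3 look.py 16b
```

```text
26.35 [ 0.52559 -0.22817  0.1466 ] 352.59828852525715 0.17975825325946218 [ 1.28241317 -0.25428631 -1.64708547] [-0.20167413 -0.21557963  0.00566646]
Fx tool 1.3044831203924918 1.2874355136281137 [ 1.14728658 -1.16234171 -1.29525164]
26.45 [ 0.5256  -0.22817  0.14662] 352.6024013535749 0.17839209513486343 [ 1.14728658 -1.16234171 -1.29525164] [-0.17331422 -0.26294537  0.00133606]
Fx tool 1.2874355136281137 1.830213982492965 [ 1.81840621 -0.20926943 -3.29629066]
```

View pics/w16c.png

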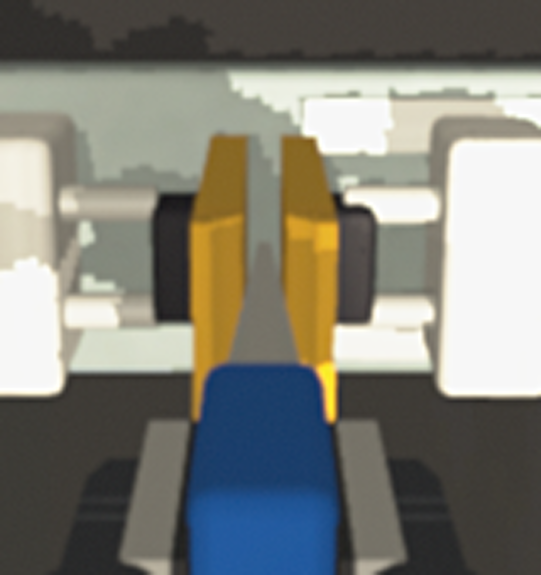

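View pics/s16c.png

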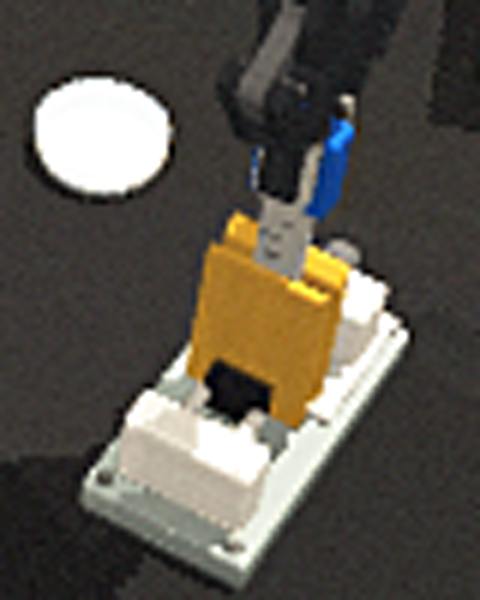

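Run:
```python
from h import *
for n in("12","13","14","15","16"):
    im=cv2.imread(f"pics/w{n}.png").astype(float);m=np.load(f"w{n}.npy",allow_pickle=True).item()
    C=np.array([.52505,-.2274]);t=np.radians(-7.4);Y=np.array([-np.sin(t),np.cos(t)])
    p=np.r_[C+.025*Y,.100];q=proj(m,p);K=m["intrinsics"][0,0]
    dep=(np.array(m["camera_from_world"])[:3]@np.r_[p,1])[2]
    r=int(round(q[1]));out=[]
    for row in(r-2,r,r+2,r+4):
        ratio=im[row,:,2]-im[row,:,0]   # R-B
        cx=int(round(q[0]))
        th=50
        a=cx
        while ratio[a]<th:a-=1
        L=a+(ratio[a]-th)/(ratio[a]-ratio[a+1])
        b=cx
        while ratio[b]<th:b+=1
        R=b-(ratio[b]-th)/(ratio[b]-ratio[b-1])
        # outer
        a2=a
        while ratio[a2]>=th:a2-=1
        b2=b
        while ratio[b2]>=th:b2+=1
        out.append((round((R-L)*dep/K*1e3,2),round((L+R)/2-q[0],2),round((b2-a2-1)*dep/K*1e3,1)))
    print(n,q.round(1),dep.round(3),out)
```

```text
Traceback (most recent call last):
IndexError: index 640 is out of bounds for axis 0 with size 640
```

Run:
```python
from h import *
for n in("12","13","14","15","16"):
    im=cv2.imread(f"pics/w{n}.png").astype(float);m=np.load(f"w{n}.npy",allow_pickle=True).item()
    C=np.array([.52505,-.2274]);t=np.radians(-7.4);Y=np.array([-np.sin(t),np.cos(t)])
    p=np.r_[C+.025*Y,.100];q=proj(m,p);K=m["intrinsics"][0,0]
    dep=(np.array(m["camera_from_world"])[:3]@np.r_[p,1])[2]
    r=int(round(q[1]));out=[]
    for row in range(r-6,r+11,2):
        y=(im[row,:,2]-im[row,:,0])>45
        cols=np.where(y[270:370])[0]+270;cx=318
        L=cols[cols<cx];R=cols[cols>cx]
        if len(L) and len(R): out.append((row,R.min()-L.max()-1,round((R.min()-L.max()-1)*dep/K*1e3,1),R.max()-L.min()+1,round((R.max()-L.min()+1)*dep/K*1e3,1),L.min(),R.max()))
    print(n,q.round(1),dep.round(3));[print("  ",*map(float,o)) for o in out]
```

```text
12 [318.9 142.5] 0.27
   142.0 6.0 4.5 27.0 20.4 305.0 331.0
   144.0 5.0 3.8 29.0 21.9 304.0 332.0
   146.0 5.0 3.8 30.0 22.7 304.0 333.0
   148.0 5.0 3.8 31.0 23.4 304.0 334.0
   150.0 5.0 3.8 31.0 23.4 304.0 334.0
   152.0 5.0 3.8 31.0 23.4 304.0 334.0
13 [317.6 202.5] 0.248
   197.0 6.0 4.2 29.0 20.2 304.0 332.0
   199.0 6.0 4.2 30.0 20.9 303.0 332.0
   201.0 6.0 4.2 31.0 21.6 303.0 333.0
   203.0 6.0 4.2 33.0 23.0 302.0 334.0
   205.0 6.0 4.2 35.0 24.4 301.0 335.0
   207.0 6.0 4.2 35.0 24.4 301.0 335.0
   209.0 6.0 4.2 34.0 23.7 301.0 334.0
   211.0 6.0 4.2 34.0 23.7 301.0 334.0
   213.0 6.0 4.2 34.0 23.7 301.0 334.0
14 [317.9 214.3] 0.214
   208.0 8.0 4.8 33.0 19.8 302.0 334.0
   210.0 8.0 4.8 35.0 21.0 301.0 335.0
   212.0 8.0 4.8 37.0 22.2 300.0 336.0
   214.0 8.0 4.8 37.0 22.2 300.0 336.0
   216.0 8.0 4.8 39.0 23.5 299.0 337.0
   218.0 8.0 4.8 39.0 23.5 299.0 337.0
   220.0 8.0 4.8 39.0 23.5 299.0 337.0
   222.0 8.0 4.8 39.0 23.5 299.0 337.0
   224.0 8.0 4.8 39.0 23.5 299.0 337.0
15 [318.1 220.1] 0.201
   214.0 10.0 5.6 37.0 20.8 300.0 336.0
   216.0 10.0 5.6 39.0 22.0 299.0 337.0
   218.0 10.0 5.6 40.0 22.5 298.0 337.0
   220.0 10.0 5.6 40.0 22.5 298.0 337.0
   222.0 9.0 5.1 42.0 23.6 297.0 338.0
   224.0 10.0 5.6 43.0 24.2 297.0 339.0
   226.0 10.0 5.6 43.0 24.2 297.0 339.0
   228.0 10.0 5.6 42.0 23.6 297.0 338.0
   230.0 10.0 5.6 42.0 23.6 297.0 338.0
16 [317.8 222.9] 0.195
   217.0 10.0 5.5 40.0 21.9 298.0 337.0
   219.0 10.0 5.5 42.0 23.0 297.0 338.0
   221.0 10.0 5.5 42.0 23.0 297.0 338.0
   223.0 10.0 5.5 43.0 23.5 297.0 339.0
   225.0 10.0 5.5 44.0 24.0 296.0 339.0
   227.0 10.0 5.5 45.0 24.6 296.0 340.0
   229.0 10.0 5.5 45.0 24.6 296.0 340.0
   231.0 10.0 5.5 45.0 24.6 296.0 340.0
   233.0 10.0 5.5 45.0 24.6 296.0 340.0
```

Outer plate edges have spread symmetrically by about 0.5 mm each, with a blade thickness of about 7.55 mm at the contact. Going 9 mm deeper gives about 1.1 mm each. For any gap from 5 to 7 mm the give stays within 0.9 to 1.9 mm.

>>> arm_command --moves '[[[0,0,0,0,0,0.08,0],[0,0,0,0,0,0.08,0],[0,0,0,0,0,0.08,0],[0,0,0,0,0,0.06,0],[0,0,0,0,0,0.06,0],[0,0,0,0,0,0,0],[0,0,0,0,0,0,0],[0,0,0,0,0,0,0],[0,0,0,0,0,0,0],[0,0,0,0,0,0,0]]]'

```text
time: 27.55
eef_pos: [0.5258, -0.2283, 0.1382]
ee_rot: [3.135, -0.203, 0.001]
wrist_force: [-0.0, 0.3, 5.4]
opening: 0.179
```

```bash
python3 look.py 17; python3 look.py 17b
python3 - <<'E'
from h import *
n="17";im=cv2.imread(f"pics/w{n}.png").astype(float);m=np.load(f"w{n}.npy",allow_pickle=True).item()
C=np.array([.52505,-.2274]);t=np.radians(-7.4);Y=np.array([-np.sin(t),np.cos(t)])
p=np.r_[C+.025*Y,.100];q=proj(m,p);K=m["intrinsics"][0,0];dep=(np.array(m["camera_from_world"])[:3]@np.r_[p,1])[2]
r=int(q[1])
for row in range(r,r+12,3):
    cols=np.where(((im[row,:,2]-im[row,:,0])>45)[270:370])[0]+270;L=cols[cols<318];R=cols[cols>318]
    print(row,(R.min()-L.max()-1)*dep/K*1e3,(R.max()-L.min()+1)*dep/K*1e3,L.min(),R.max(),dep)
s=cv2.imread("pics/s17.png");cv2.imwrite("pics/s17f.png",s)
E
```

```text
27.55 [ 0.52583 -0.2283   0.13819] -7.399471839980378 0.17868990059285128 [-0.04480058  0.25358555  5.37427623] [-0.12694082 -0.0150697  -0.03624285]
Fx tool -0.07708814818714882 -0.2793388620256193 [-0.33729084 -0.42814148  5.53011263]
27.65 [ 0.52583 -0.22831  0.13818] -7.400428950514995 0.1801866988436521 [-0.33729084 -0.42814148  5.53011263] [-0.04395678  0.01769793  0.02019322]
Fx tool -0.2793388620256193 -0.7835575928756887 [-0.85847106 -0.52613138  5.48838413]
226 6.28603630087611 24.096472486691752 295 340 0.18673770474342247
229 6.28603630087611 25.14414520350444 294 341 0.18673770474342247
232 6.28603630087611 25.14414520350444 294 341 0.18673770474342247
235 6.28603630087611 25.14414520350444 294 341 0.18673770474342247
```

View pics/w17c.png

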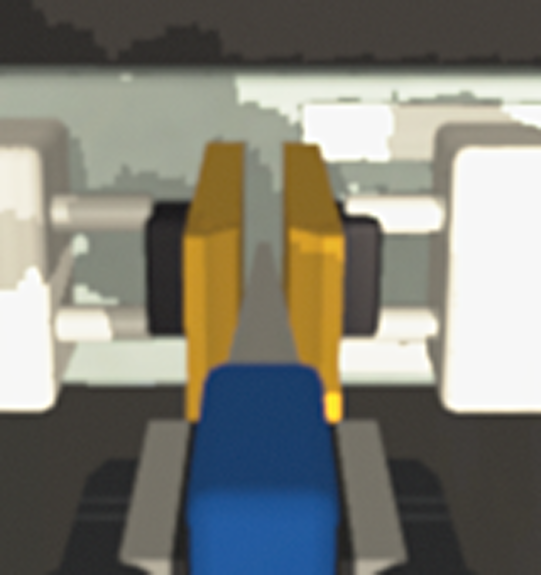

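View pics/s17f.png

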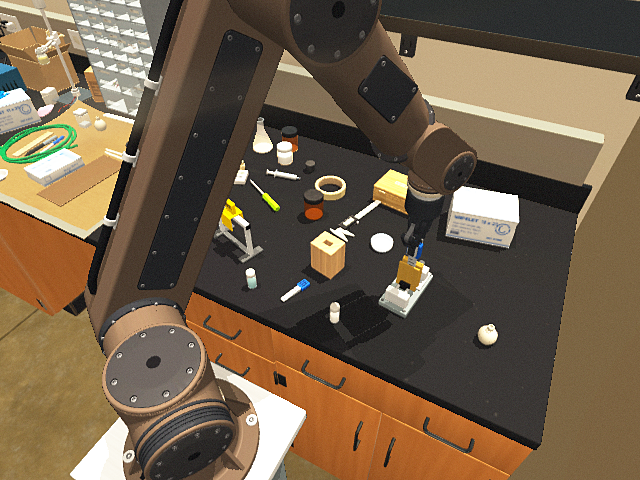

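Fz is 5.4 N, inside the expected 5 to 8 N, and the lateral force is near zero, so the plates share the load. The pose is steady, the guard is still on the rail and the bystanders are in place. Handing in.

```bash
python3 -c "
from workcell import *
s=get_state();print(s['time'],s['eef_pos'],s['wrist_force'],abs(s['qvel']).max())
print(sign_off())"
```

```text
27.75 [ 0.52582526 -0.22829658  0.13818805] [-0.85847106 -0.52613138  5.48838413] 0.0028918318262601615
the job is handed in; nothing more can be done
None
```

The guard hangs astride the rail's bar, let go. The larger gauge is held still in the gap, with both plates pushed back by about 1 mm each. I handed in at 27.75 s, and sign-off gives no verdict.

**Last checks**
- **Guard:** the close-up after release showed it centred on the bar, and the last side view still showed it there.
- **Gauge depth:** the tip is about 54 mm below the plates' tops, which gives a blade about 8.6 mm thick at the contact. The grip is 60 N.
- **Plate give:** the image spread was 0.8 mm each and the blade thickness gives roughly 1 mm.
- **Forces:** the push was 5.4 N, inside the expected 5 to 8 N. The sideways force was under 1 N, so the plates share the load about equally.
- **Stillness and surroundings:** the pose changed by only about 0.01 mm between the last readings. The last side view showed no bystander moved.

**What disagreed**
- **Camera views:** the side and wrist views differed by 3 to 7 mm on positions. I relied on the wrist view, which the fits confirmed.
- **Gap width:** images gave anything from about 4 to 7 mm, so I set the depth from contact force and taper, which put the gap near 6 mm.

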